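# Load and assemble the two-tier spice stand

## Robot

A 7-joint arm with a two-finger parallel gripper is mounted at the origin on a cart in front of the work surface, level with it; the furniture and walls round the work are solid. World frame = base frame: x ahead of the robot, y to its left, z up, the work surface at z = 0. Lengths are in m, angles in rad, forces in N, time in s.
With the tool pointing down it reaches from about 0.425 to 0.875 m from the base axis. Payload 4.7 kg.
Tool frame: the origin (TCP) lies midway between the tips of the shut fingers; the grasp point (between the pads) lies ctrl.grasp_offset behind it (ctrl.grasp_offset is the distance from the TCP to the grasp point, in m); z points along the fingers, y is the line along which they close (so a half turn about z gives the same grasp; the last joint's range is limited). The gripper opens to 87 mm and grips with 3 to 60 N. Pads are 19 mm wide; open, the fingers measure 117 mm over their backs; the gripper's body (75 mm by 190 mm) begins 51 mm behind the grasp point.
Start: joints at [1.218, 0.321, -0.07, 1.45, 0.023, 1.371, -0.057], TCP at [0.233, -0.607, 0.223] pointing down, gripper open.
Joint ranges: [-2.86, 2.86], [-0.3, 2.09], [-1.38, 1.24], [0.06, 2.45], [-1.56, 4.7], [0.09, 2.05], [-2.69, 2.69]. Speed limits (rad/s): [2.57, 2.57, 3.14, 3.14, 3.14, 3.14, 3.14].

## Interface

Orientations are given as a rotation vector (axis times angle).
In Python, from bench import ctrl gives the robot as it stands. The module is installed in compiled form; this text tells all that it offers.
- The arm moves only by the tool jog_arm, never from a script. Its argument "moves" is one flat list of numbers, 7 for each row, row after row: the shift along the tool's x, y, z in units of 30 cm (1.0 is 30 cm), then the turn, a rotation vector about the tool's x, y, z in units of 60 degrees (1.0 is 60 degrees), then the gripper's target within -1 to 1 (fully open at 1, half-way at 0, shut at -1). In form: [x, y, z, wx, wy, wz, fingers, x, y, z, wx, wy, wz, fingers, ...]. A call has exactly 8 rows; each row is the pose to reach, as a shift and turn from the pose commanded when the call began, along the tool's axes at that moment; what a row does not reach only later rows make up. A row lasts 1/8 s, in which the tool goes at most 62.5 mm and 10.7 degrees, less where a joint would pass 70% of its speed; a pose out of reach is approached as far as the arm can. A call with a number of a shift or a turn outside -1 to 1 is refused whole. A call with a gripper value outside its range is refused whole. The fingers move at their own pace and stop on an object; "newtons" is the grip in N (left out, the last holds). Time passes only in rows, so rows that repeat a pose let the fingers close, or fill a call up. It gives the time, the measured TCP pose, the force, the opening and the grip force at its end, in the units of the state.
- ctrl.get_state(): the state, without advancing time (a new reading comes with each control period).
- ctrl.get_image(name): name is "scene" or "side" or "wrist"; returns a dict with "pixels" (400x640x3 uint8, red, green, blue), "fx", "fy", "cx", "cy" (pixels), "dist" ([k1, k2, p1, p2, k3] as OpenCV has them; the pictures are not rectified), "xyz" and "rotation" of the camera in the world; the wrist camera has in their place "tool_from_camera" (4x4, takes a point from camera to tool coordinates, whose origin is the TCP and whose axes are the flange's). Camera axes: x right, y up, looking along -z (the intrinsics and any distortion apply to the point x, -y, -z); pixel columns grow to the right and rows downward; lengths in m; the calibration is good to about 2 mm. A picture is of the moment at which its call begins: read the wrist's pose just before it. There is no depth.
- ctrl.close_job(): hands the job in; it is judged then, once.
The state is a dict: "time": time; "joint_positions": joint angles; "qd": joint speeds; "joint_torque": joint torques, N m; "position": TCP position; "tool_rot": TCP orientation; "ft_force": force on the tool from outside, world axes, zero at the start; "torque": the same for the moment, N m; "grip_width": opening from 0.0 (shut) to 1.0 (fully open); "grip_force": force on a finger pad.
Only numpy, scipy, OpenCV 4.12 (cv2) and the standard library are available. Lean on these libraries where they do the work, as an engineer would, in place of code of your own. Each camera call takes 0.05 s, during which the arm holds its last target. There are 200 camera calls.

## Task

Load the two-tier stand: stand the red egg timer in the wide red seat and the dark-capped glass spice jar in the small black seat on the stand's lower board, then lower the loose shelf over them so that all four corner holes drop over their posts and it rests fully down on the post shoulders. Only then stand the wooden pepper mill upright on the round cork pad on the shelf. Leave the green mug and the salt shaker where they are.

Things in the scene. Friction and masses are not known exactly. Their poses are not given: they have to be found in the camera images.
- egg_timer: Round wind-up kitchen timer, red dial over a white base, 64 mm diameter, 52 mm tall with a low raised bar on top, standing upright, 0.11 kg. Origin: centre of the underside, z up. Can be gripped across the red dial, 23 to 50 mm above the underside. The dial does not turn.
- spice_jar: Round glass spice jar with a very dark brown-green cap and dark label, 41 mm diameter, 105 mm tall, upright, 0.11 kg. Origin: centre of the underside, z up.
- pepper_mill: Brown turned-wood pepper mill, 58 mm diameter at foot, 160 mm tall, upright, 0.18 kg. Its rounded head, 50 mm diameter, spans 116 to 149 mm above the underside and is the best place to grip; a small steel button tops it. The head does not turn. Origin: centre of the underside, z up.
- shelf: Loose pale wooden shelf 180 (x) by 140 (y) by 8 mm, 0.25 kg, flat on the worktop. 13 mm through-holes at x=+-78, y=+-58. Dark steel grip block at the centre (balance point), 22 (x) by 14 (y) mm, from 8 to 50 mm above the underside: pinch across y. Cork pad, 62 mm diameter, top 10 mm above the underside, centred at x=-51, y=0: the pepper mill's place. Origin: centre of underside, z up.
- stand: Fixed stand: brown board 180 (x) by 140 (y) by 8 mm; steel posts at x=+-78, y=+-58, 14 mm thick up to a flat shoulder 122 mm above the underside, then an 8 mm pin, straight to 136 and tapering to its tip at 146. The seated shelf's underside lies on the shoulders, x axes parallel (either way round fits). Origin: centre of underside, z up.
- seat_timer: Wide red round dish on the stand's base board, fixed to it, the egg timer's place: bore 79 mm, outside 87 mm, rim 7 mm high, floor 2 mm above its underside. Origin: centre of the underside, z up.
- seat_jar: Small black round dish on the stand's base board, fixed to it, the spice jar's place: bore 55 mm, outside 63 mm, rim 7 mm high, floor 2 mm above its underside. The two dishes lie on the stand's x axis, at x = -38 and +38 mm, in either order. Origin: centre of the underside, z up.
- salt_shaker: Clear salt shaker with a grey cap, 44 mm diameter, 90 mm tall, a bystander: not to be moved. Origin: centre of the underside.
- green_mug: Green and cream mug, 86 mm across and 121 mm with its handle, 99 mm tall, a bystander: not to be moved. Origin: centre of the underside's bounding box.
Things that resemble listed ones, but are neither listed nor needed, are in the scene too. What is shaped like the spice_jar but purple or turquoise is not meant.

How it is judged:
By the outcome, as a careful person would: the job done as asked, in the order asked, and still so for the second after the job is handed in, with the robot touching nothing.
It also fails if it takes over 96 s, if anything falls off the work surface, if the arm or the gripper's body presses on something with over 40 N, if the wrist force passes 120 N, or if a joint passes its speed limit or range.

## Working session

There is one attempt and no reset: what is moved stays moved. The work goes in short steps, Python scripts to look and compute and a tool call to move; the robot and the scene stay as the last step left them, time stands still between calls to the robot, and variables do not carry over. Pictures are saved under pics/ and viewed, at most 14 in all, crops included, and the job is handed in when it is done.

Besides the shell and the picture viewer there is one more tool, called after "Emit:" by a JSON object that holds its "api" and its "payload". jog_arm: Moves the arm, as the interface text tells. Its arguments: {"type":"object","properties":{"moves":{"type":"array"},"newtons":{"type":"number"}},"required":["moves"]}

```bash
mkdir -p pics; cat > h.py <<'E'
import numpy as np, cv2
from scipy.spatial.transform import Rotation as R
from bench import ctrl
def grab(n):
    s=ctrl.get_state(); im=ctrl.get_image(n)
    if n=="wrist":
        T=np.array(im["tool_from_camera"]); A=R.from_rotvec(s["tool_rot"]).as_matrix()
        im["xyz"]=A@T[:3,3]+np.array(s["position"]); im["M"]=A@T[:3,:3]
    else:
        r=np.array(im["rotation"]); im["M"]=r if r.shape==(3,3) else R.from_rotvec(r).as_matrix()
    im["xyz"]=np.array(im["xyz"]); return im
def K(im): return np.array([[im["fx"],0,im["cx"]],[0,im["fy"],im["cy"]],[0,0,1.]])
def ray(im,uv):
    p=cv2.undistortPoints(np.array(uv,float).reshape(-1,1,2),K(im),np.array(im["dist"],float)).reshape(-1,2)
    return (np.c_[p[:,0],-p[:,1],-np.ones(len(p))])@im["M"].T
def onz(im,uv,z):
    d=ray(im,uv); return im["xyz"]+d*((z-im["xyz"][2])/d[:,2])[:,None]
def proj(im,P):
    c=(np.atleast_2d(P)-im["xyz"])@im["M"]; c=c*[1,-1,-1]
    return cv2.projectPoints(c,np.zeros(3),np.zeros(3),K(im),np.array(im["dist"],float))[0].reshape(-1,2)
def save(im,f): cv2.imwrite(f,im["pixels"][:,:,::-1])
E
python3 - <<'E'
from h import *
s=ctrl.get_state(); print(s, ctrl.grasp_offset)
for n in("scene","side"):
    im=grab(n); save(im,f"pics/{n}0.png"); print(n,im["xyz"],im["rotation"],im["fx"],im["fy"],im["dist"])
E
```

```text
{'time': 0.0, 'joint_positions': array([ 1.2181135 ,  0.3218487 , -0.07007039,  1.45169741,  0.02265235,
        1.37079675, -0.05690963]), 'qd': array([-0.00095656, -0.00050696, -0.00204618, -0.0005554 , -0.00037161,
       -0.00107333, -0.0011179 ]), 'joint_torque': array([ 7.74663022e-05, -4.91279590e+01, -4.03926568e-01, -3.12524092e+01,
       -6.40098844e-02,  4.36964817e-02,  1.86325656e-04]), 'position': array([ 0.23282355, -0.60626671,  0.22143348]), 'tool_rot': array([-3.08704069e+00, -5.72599344e-01,  7.99853134e-04]), 'ft_force': array([-1.15516411,  0.1979245 ,  0.29770302]), 'torque': array([-0.00226811, -0.01954881, -0.02672499]), 'grip_force': 0.0, 'grip_width': 1.0038654960363271} 0.0187
scene [-0.11295882  0.29063297  0.71001628] [ 0.50001566 -0.85360125 -1.97378428] 375.31872261120293 375.31872261120293 [-0.08635925  0.          0.          0.          0.        ]
side [-0.06334719 -0.95768751  0.5105705 ] [ 1.11686053 -0.33403939 -0.52191271] 389.76818616116634 389.76818616116634 [-0.00386755  0.          0.          0.          0.        ]
```

View pics/scene0.png

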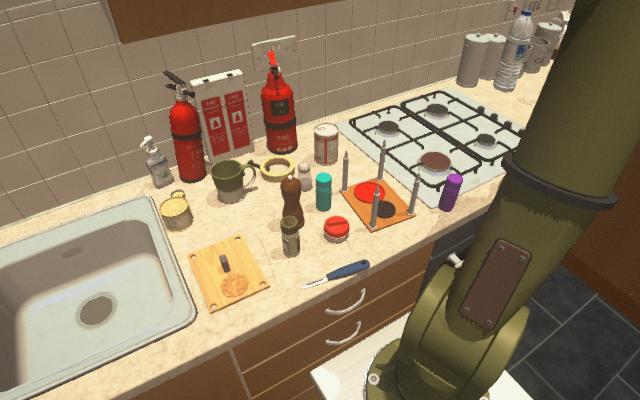

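View pics/side0.png

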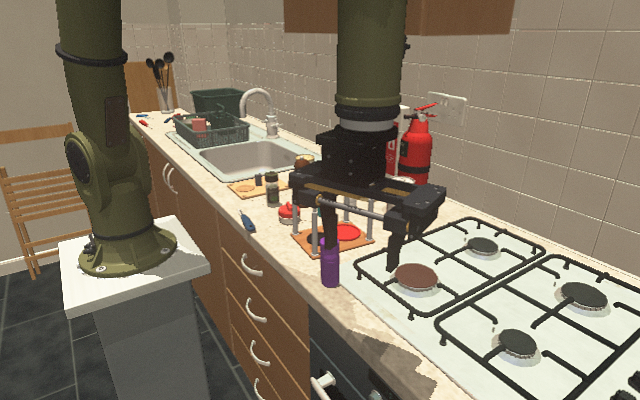

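The scene view shows the shelf at (228,272), jar (290,237), mill (291,205), timer (336,229), the stand near (378,203) with the red dish far-left and black dish near-right, turquoise (323,191) and purple (450,192) decoys, and a knife at (337,275). The side view shows the gripper above the purple jar, with the stand at (330,235).

```bash
python3 - <<'E'
from h import *
im=grab("scene"); p=im["pixels"]; 
c=cv2.resize(p[130:320,170:430],None,fx=3,fy=3,interpolation=cv2.INTER_CUBIC); cv2.imwrite("pics/c1.png",c[:,:,::-1])
f=lambda n,uv,z:print(n,onz(im,uv,z).round(3)[:,:2].tolist())
f("tips",[(346,152),(381,142),(376,190),(417,172)],.146)
f("timer",[(336,223)],.045); f("jar top",[(290,221)],.105); f("jar base",[(291,252)],.0)
f("mill head",[(290,183)],.133); f("mill base",[(292,224)],0.)
f("shelf",[(190,245),(238,235),(268,290),(207,308)],.008); f("grip",[(223,257)],.05);f("pad",[(235,287)],.01)
f("salt",[(304,165)],.09);f("mug",[(229,163)],.099);f("turq",[(323,176)],.1)
E
```

```text
tips [[0.528, -0.172], [0.517, -0.277], [0.37, -0.147], [0.37, -0.272]]
timer [[0.41, -0.068]]
jar top [[0.422, 0.049]]
jar base [[0.421, 0.054]]
mill head [[0.508, 0.001]]
mill base [[0.503, 0.008]]
shelf [[0.564, 0.261], [0.533, 0.145], [0.347, 0.15], [0.372, 0.283]]
grip [[0.45, 0.208]]
pad [[0.39, 0.211]]
salt [[0.601, -0.088]]
mug [[0.706, 0.086]]
turq [[0.524, -0.1]]
```

View pics/c1.png

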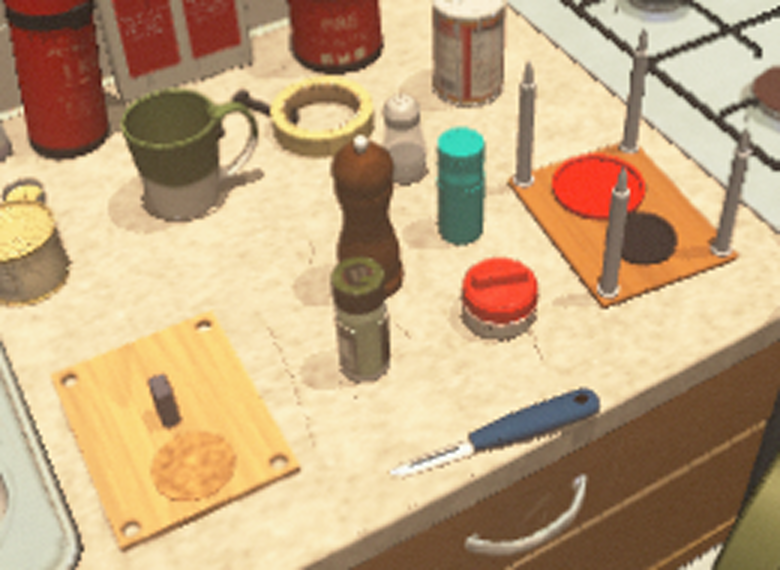

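The crop confirms it: post tips at full-frame (346,153), (384,143), (377,188), (419,175), timer at (336,225), jar cap at (290,220), cork pad on the shelf's near side. I'll move the wrist camera above the stand.

Emit:
{"api": "jog_arm", "payload": {"moves": [0.0,0.0,-0.2,0,0,0,1,0.95,-0.9,-0.6,0,0,-1,1,0.95,-0.9,-0.6,0,0,-1,1,0.95,-0.9,-0.6,0,0,-1,1,0.95,-0.9,-0.6,0,0,-1,1,0.95,-0.9,-0.6,0,0,-1,1,0.95,-0.9,-0.6,0,0,-1,1,0.95,-0.9,-0.6,0,0,-1,1], "newtons": 25}}

```text
time: 1.15
position: [0.4038, -0.249, 0.4038]
tool_rot: [2.382, 2.046, 0.001]
ft_force: [0.8, -0.1, -0.6]
grip_width: 0.998
grip_force: 0.0
```

```bash
python3 - <<'E'
from h import *
s=ctrl.get_state(); print(s["time"],s["position"],s["tool_rot"],s["joint_positions"],s["qd"].max())
im=grab("wrist"); save(im,"pics/w1.png"); print(im["xyz"],im["M"])
E
```

```text
1.15 [ 0.40381083 -0.24901434  0.40379666] [2.38196067e+00 2.04573350e+00 5.80895254e-04] [ 0.94097078 -0.07034872 -0.41168424  1.52579301 -0.02808248  1.67849221
  0.37554183] 0.15571061861217855
[ 0.41530837 -0.16594617  0.56663673] [[ 0.98868364  0.14336974  0.04415622]
 [-0.15001122  0.94263114  0.29823342]
 [ 0.00113462 -0.30148243  0.95347106]]
```

View pics/w1.png

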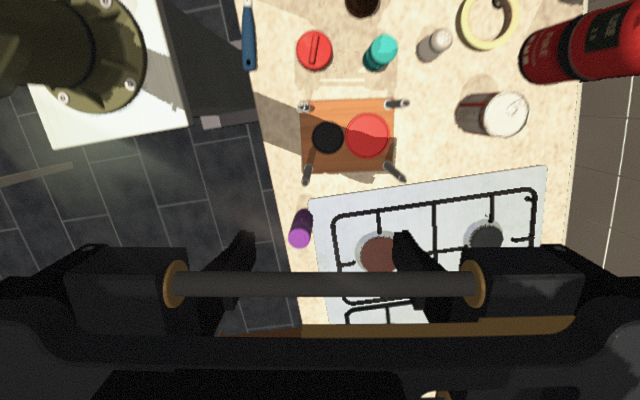

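The wrist view shows the timer at (314,50), the stand with black dish at (328,137), red dish at (366,135), and posts leaning outward near (303,106), (405,103), (307,180), (400,178).

```bash
cat >> h.py <<'E'
def blobs(im,kind,roi,mn=40):
    p=im["pixels"]; hsv=cv2.cvtColor(p,cv2.COLOR_RGB2HSV); h,s,v=[hsv[:,:,i].astype(int) for i in range(3)]
    m={"red":((h<8)|(h>172))&(s>170)&(v>110),"dark":(v<70),"black":(v<55)}[kind].astype(np.uint8)
    x0,y0,x1,y1=roi; k=np.zeros_like(m); k[y0:y1,x0:x1]=m[y0:y1,x0:x1]
    k=cv2.morphologyEx(k,cv2.MORPH_OPEN,np.ones((3,3),np.uint8)); out=[]
    for c in cv2.findContours(k,cv2.RETR_EXTERNAL,cv2.CHAIN_APPROX_NONE)[0]:
        if cv2.contourArea(c)>mn:
            hl=cv2.convexHull(c); out.append((cv2.fitEllipse(hl) if len(hl)>5 else cv2.minAreaRect(c),cv2.contourArea(c),c))
    return sorted(out,key=lambda t:-t[1])
E
python3 - <<'E'
from h import *
im=grab("wrist"); p=im["pixels"]
c=cv2.resize(p[20:200,280:430],None,fx=4,fy=3.2,interpolation=cv2.INTER_CUBIC)
c=cv2.resize(p[85:200,285:425],None,fx=5,fy=5,interpolation=cv2.INTER_CUBIC);cv2.imwrite("pics/c2.png",c[:,:,::-1])
for k,roi,z in(("red",(290,20,340,80),.05),("red",(340,100,400,170),.015),("black",(305,115,348,160),.015)):
    for e,a,_ in blobs(im,k,roi)[:2]: print(k,e,a,onz(im,[e[0]],z).round(4))
E
```

```text
red ((312.6534729003906, 54.7530632019043), (34.5308723449707, 37.986106872558594), 177.91067504882812) 757.5 [[ 0.4131 -0.0745  0.05  ]]
red ((364.3765869140625, 143.4464111328125), (36.41831588745117, 45.38987731933594), 95.4964828491211) 969.0 [[ 0.4874 -0.2382  0.015 ]]
black ((325.8039855957031, 140.74185180664062), (31.40436553955078, 31.939950942993164), 17.341957092285156) 751.0 [[ 0.4143 -0.2223  0.015 ]]
```

View pics/c2.png

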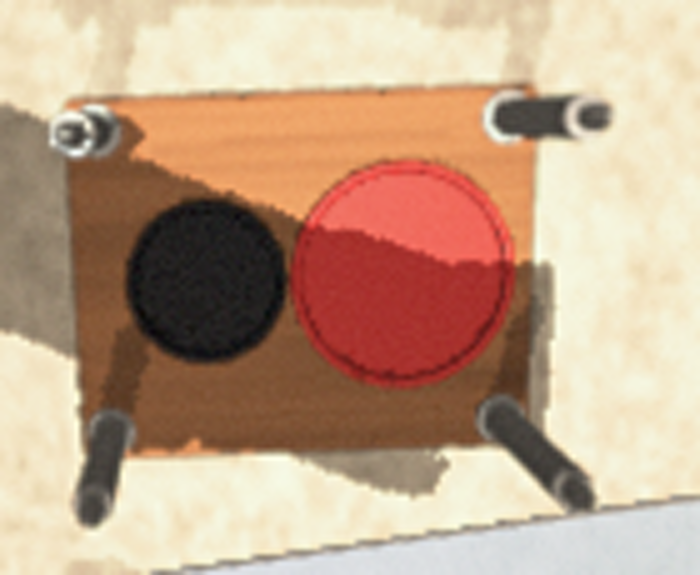

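The crop shows tips at crop (72,133), (597,116), (93,508), (578,490), black dish at (207,280), red dish at (404,273). I'll fit the stand's pose from these.

```bash
python3 - <<'E'
from h import *
im=grab("wrist"); s=ctrl.get_state(); print(s["position"])
o=lambda a:np.array(a)/5+[284.9,84.9]
tips=onz(im,o([(72,133),(597,116),(93,508),(578,490)]),.146)[:,:2]
d=onz(im,o([(207,280),(404,273)]),.015)[:,:2]
print(tips,d)
# model: -x black, +x red (toward far); far = larger x
M=np.array([(-78,58),(78,58),(-78,-58),(78,-58),(-38,0),(38,0)])/1e3
P=np.r_[tips,d]; mc=M-M.mean(0); pc=P-P.mean(0)
a=np.arctan2((mc[:,0]*pc[:,1]-mc[:,1]*pc[:,0]).sum(),(mc*pc).sum()); Rm=np.array([[np.cos(a),-np.sin(a)],[np.sin(a),np.cos(a)]])
print("stand",P.mean(0)-Rm@M.mean(0),np.degrees(a)); print(((P-(mc@Rm.T+P.mean(0)))*1e3).round(1))
for e,a_,_ in blobs(im,"red",(290,20,340,80))[:1]: print(e,[onz(im,[e[0]],z).round(4) for z in(.035,.05)])
E
```

```text
[ 0.40334784 -0.25067641  0.40331437]
[[ 0.38201734 -0.16450919]
 [ 0.53093148 -0.18153407]
 [ 0.36941955 -0.27475229]
 [ 0.51786266 -0.2910454 ]] [[ 0.41355654 -0.22575845]
 [ 0.48891584 -0.23417697]]
stand [ 0.45045057 -0.22862939] -6.480023256467136
[[ 2.5 -2.3]
 [-3.6 -1.7]
 [ 3.   2.7]
 [-3.5  4. ]
 [ 0.9 -1.4]
 [ 0.7 -1.3]]
((312.95782470703125, 52.953800201416016), (34.46509552001953, 38.48877716064453), 172.4073944091797) [array([[ 0.4126, -0.0725,  0.035 ]]), array([[ 0.4127, -0.0751,  0.05  ]])]
```

```bash
cat >> h.py <<'E'
def go(*wps):
    """print shift/turn units from the present pose to (x,y,z of TCP, direction of tool y in deg)"""
    s=ctrl.get_state(); A=R.from_rotvec(s["tool_rot"])
    for x,y,z,a in wps:
        t=np.radians(a); Y=np.array([np.cos(t),np.sin(t),0]); Z=np.array([0,0,-1.]); B=R.from_matrix(np.c_[np.cross(Y,Z),Y,Z])
        d=A.inv().apply(np.array([x,y,z])-s["position"])/.3; w=np.degrees((A.inv()*B).as_rotvec())/60
        print((x,y,z,a),"->",d.round(3).tolist(),w.round(3).tolist())
    print(s["time"],s["position"].round(4),"j7",s["joint_positions"].round(2)[-1],"grip",round(s["grip_width"],3),round(s["grip_force"],1),"F",s["ft_force"].round(1))
E
python3 - <<'E'
from h import *
go((.4126,-.074,.16,-65),(.4126,-.074,.0245,-65))
E
```

```text
(0.4126, -0.074, 0.16, -65) -> [0.588, -0.06, 0.81] [0.002, 0.001, 0.938]
(0.4126, -0.074, 0.0245, -65) -> [0.588, -0.061, 1.262] [0.002, 0.001, 0.938]
1.3 [ 0.4033 -0.2507  0.4033] j7 0.38 grip 0.999 0.0 F [-0.8 -1.2 -0.6]
```

Emit:
{"api": "jog_arm", "payload": {"moves": [0.588,-0.06,0.6,0,0,0.938,1,0.588,-0.06,0.81,0,0,0.938,1,0.588,-0.06,0.81,0,0,0.938,1,0.588,-0.06,0.81,0,0,0.938,1,0.588,-0.06,0.81,0,0,0.938,1,0.588,-0.06,0.81,0,0,0.938,1,0.588,-0.06,0.81,0,0,0.938,1,0.588,-0.06,0.81,0,0,0.938,1]}}

```text
time: 2.3
position: [0.4122, -0.0767, 0.1598]
tool_rot: [3.069, 0.671, 0.001]
ft_force: [0.4, 0.3, 0.7]
grip_width: 1.002
grip_force: 0.0
```

```bash
python3 - <<'E'
from h import *
im=grab("wrist"); save(im,"pics/w2.png")
for e,a,_ in blobs(im,"red",(150,20,500,400))[:3]: print(e,a,onz(im,[e[0]],.048).round(4))
go((.4126,-.074,.0245,-65))
E
```

```text
((476.604736328125, 178.91404724121094), (64.92628479003906, 79.6551284790039), 32.67837905883789) 3466.0 [[ 0.4902 -0.2093  0.048 ]]
((320.0537109375, 187.93197631835938), (52.487274169921875, 56.90472412109375), 104.26181030273438) 1861.0 [[ 0.4157 -0.0701  0.048 ]]
(0.4126, -0.074, 0.0245, -65) -> [0.004, -0.007, 0.451] [0.001, -0.001, -0.006]
2.35 [ 0.4123 -0.0765  0.1599] j7 -0.92 grip 1.005 0.0 F [0.2 0.5 0.2]
```

View pics/w2.png

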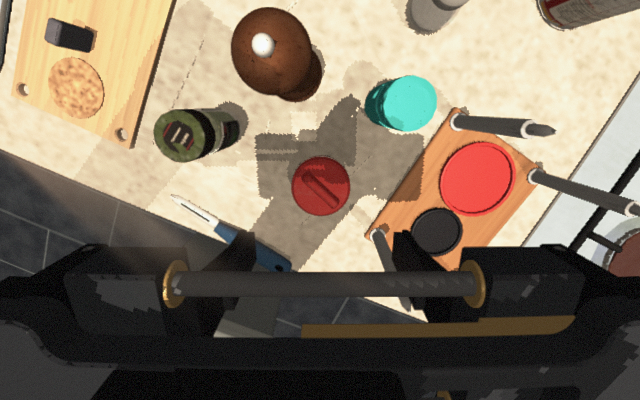

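The wrist view shows the timer at (320,187), the knife handle (222,232)–(285,268) near the left finger, jar cap (183,135), mill button (263,44), shelf pad (76,88), block (72,34), and red and black dishes at (478,178), (436,232).

```bash
python3 - <<'E'
from h import *
im=grab("wrist")
for n,uv,z in(("knife",[(287,266),(215,232),(220,240)],.012),("jar",[(182,136)],.105),("mill",[(263,44)],.158),("dishes",[(436,232),(478,178)],.015),("block",[(70,27)],.05),("pad",[(76,87)],.01)): print(n,onz(im,uv,z)[:,:2].round(4).tolist())
go((.415,-.071,.06,-65),(.415,-.071,.0245,-65))
E
```

```text
knife [[0.2972, -0.0781], [0.3036, 0.0183], [0.296, 0.0095]]
jar [[0.4239, 0.0488]]
mill [[0.5032, 0.0017]]
dishes [[0.4155, -0.2215], [0.4924, -0.2303]]
block [[0.4586, 0.1932]]
pad [[0.399, 0.2093]]
(0.415, -0.071, 0.06, -65) -> [0.015, -0.013, 0.333] [0.001, -0.001, -0.005]
(0.415, -0.071, 0.0245, -65) -> [0.015, -0.013, 0.451] [0.001, -0.001, -0.005]
2.4 [ 0.4123 -0.0763  0.1599] j7 -0.92 grip 1.001 0.0 F [ 0.4 -0.3 -0.2]
```

Emit:
{"api": "jog_arm", "payload": {"moves": [0.015,-0.013,0.15,0,0,0,1,0.015,-0.013,0.333,0,0,0,1,0.015,-0.013,0.451,0,0,0,1,0.015,-0.013,0.451,0,0,0,1,0.015,-0.013,0.451,0,0,0,-1,0.015,-0.013,0.451,0,0,0,-1,0.015,-0.013,0.451,0,0,0,-1,0.015,-0.013,0.451,0,0,0,-1], "newtons": 20}}

```text
time: 3.4
position: [0.4153, -0.0704, 0.0252]
tool_rot: [3.067, 0.673, 0.002]
ft_force: [-1.3, -0.3, 5.8]
grip_width: 0.698
grip_force: 20.2
```

```bash
python3 - <<'E'
from h import *
go((.43,-.12,.25,-40),(.489,-.232,.25,-6.4))
E
```

```text
(0.43, -0.12, 0.25, -40) -> [-0.024, 0.172, -0.749] [0.002, -0.0, -0.421]
(0.489, -0.232, 0.25, -6.4) -> [-0.002, 0.593, -0.748] [0.002, 0.0, -0.981]
3.4 [ 0.4153 -0.0704  0.0252] j7 -1.1 grip 0.698 20.2 F [-1.3 -0.3  5.8]
```

Emit:
{"api": "jog_arm", "payload": {"moves": [0,0,-0.2,0,0,0,-1,0,0,-0.4,0,0,0,-1,0,0.2,-0.6,0,0,-0.981,-1,0,0.593,-0.748,0,0,-0.981,-1,0,0.593,-0.748,0,0,-0.981,-1,0,0.593,-0.748,0,0,-0.981,-1,0,0.593,-0.748,0,0,-0.981,-1,0,0.593,-0.748,0,0,-0.981,-1]}}

```text
time: 4.4
position: [0.4888, -0.2318, 0.2483]
tool_rot: [-2.338, -2.097, -0.0]
ft_force: [-0.1, -0.1, -1.4]
grip_width: 0.694
grip_force: 19.8
```

```bash
python3 - <<'E'
from h import *
go((.489,-.232,.25,-6.4))
im=grab("wrist"); save(im,"pics/w3.png")
im=grab("scene"); save(im,"pics/s3.png")
E
```

```text
(0.489, -0.232, 0.25, -6.4) -> [-0.001, 0.001, -0.006] [-0.001, -0.001, 0.003]
4.4 [ 0.4888 -0.2318  0.2483] j7 0.23 grip 0.694 19.8 F [-0.1 -0.1 -1.4]
```

View pics/w3.png

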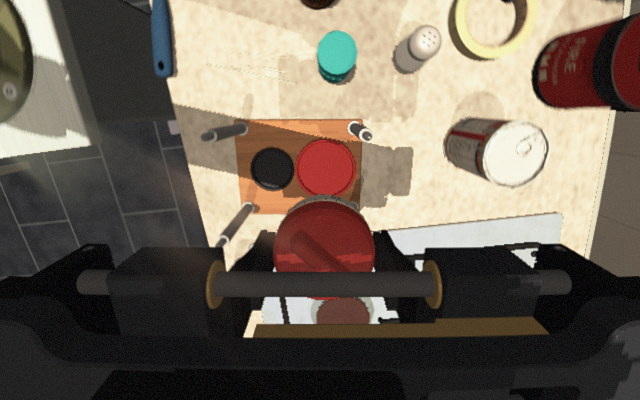

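The timer is held centred near (324,249), with the red dish at (326,167) and black dish at (272,168). I'll compute dish and timer positions.

```bash
python3 - <<'E'
from h import *
im=grab("wrist")
e=blobs(im,"red",(290,130,362,194))[0][0]; print("red",e,onz(im,[e[0]],.015).round(4))
e=blobs(im,"black",(240,140,298,196))[0][0]; print("blk",e,onz(im,[e[0]],.015).round(4))
e=blobs(im,"red",(262,196,385,275))[0][0]; print("held",e,onz(im,[e[0],(324,249)],.271).round(4))
print("tips",onz(im,[(204,135),(371,136)],.14).round(4))
E
```

```text
red ((324.9821472167969, 168.02635192871094), (57.319297790527344, 61.25471115112305), 90.56517028808594) [[ 0.4897 -0.2292  0.015 ]]
blk ((272.20635986328125, 168.1416473388672), (40.70982360839844, 43.89945602416992), 113.73677825927734) [[ 0.4152 -0.221   0.015 ]]
held ((336.671630859375, 240.4622344970703), (43.336727142333984, 83.13327026367188), 115.20206451416016) [[ 0.4965 -0.2175  0.271 ]
 [ 0.4891 -0.2218  0.271 ]]
tips [[ 0.3818 -0.1593  0.14  ]
 [ 0.5385 -0.1779  0.14  ]]
```

```bash
python3 - <<'E'
from h import *
im=grab("wrist"); s=ctrl.get_state(); p=np.array(s["position"]); print(p)
print(proj(im,[p,p+[0,0,.0187],p+[0,0,.0245],p+[0,.0305,.0245],p+[0,-.0305,.0245],p+[.0305,0,.0245]]).round(1))
hsv=cv2.cvtColor(im["pixels"],cv2.COLOR_RGB2HSV)
for c in(300,325,350):
    print(c,[(r,tuple(hsv[r,c])) for r in range(194,312,3)])
E
```

```text
[ 0.48875031 -0.23157273  0.24844159]
[[325.  245.9]
 [325.2 260.9]
 [325.2 266.3]
 [318.8 215.3]
 [330.9 311.2]
 [380.1 260.8]]
300 [(194, (np.uint8(12), np.uint8(150), np.uint8(124))), (197, (np.uint8(13), np.uint8(145), np.uint8(231))), (200, (np.uint8(13), np.uint8(143), np.uint8(219))), (203, (np.uint8(19), np.uint8(67), np.uint8(92))), (206, (np.uint8(9), np.uint8(107), np.uint8(105))), (209, (np.uint8(1), np.uint8(201), np.uint8(80))), (212, (np.uint8(3), np.uint8(180), np.uint8(85))), (215, (np.uint8(2), np.uint8(183), np.uint8(106))), (218, (np.uint8(3), np.uint8(180), np.uint8(106))), (221, (np.uint8(1), np.uint8(179), np.uint8(107))), (224, (np.uint8(3), np.uint8(175), np.uint8(112))), (227, (np.uint8(2), np.uint8(174), np.uint8(113))), (230, (np.uint8(3), np.uint8(186), np.uint8(107))), (233, (np.uint8(2), np.uint8(162), np.uint8(96))), (236, (np.uint8(3), np.uint8(173), np.uint8(93))), (239, (np.uint8(3), np.uint8(174), np.uint8(97))), (242, (np.uint8(4), np.uint8(161), np.uint8(106))), (245, (np.uint8(3), np.uint8(160), np.uint8(115))), (248, (np.uint8(3), np.uint8(166)
[... 4522 characters left out ...]
t8(3), np.uint8(47), np.uint8(49))), (275, (np.uint8(13), np.uint8(34), np.uint8(53))), (278, (np.uint8(5), np.uint8(28), np.uint8(54))), (281, (np.uint8(4), np.uint8(33), np.uint8(54))), (284, (np.uint8(18), np.uint8(22), np.uint8(58))), (287, (np.uint8(17), np.uint8(38), np.uint8(60))), (290, (np.uint8(15), np.uint8(18), np.uint8(58))), (293, (np.uint8(15), np.uint8(27), np.uint8(57))), (296, (np.uint8(5), np.uint8(31), np.uint8(49))), (299, (np.uint8(7), np.uint8(129), np.uint8(101))), (302, (np.uint8(7), np.uint8(119), np.uint8(101))), (305, (np.uint8(7), np.uint8(114), np.uint8(101))), (308, (np.uint8(7), np.uint8(110), np.uint8(102))), (311, (np.uint8(6), np.uint8(116), np.uint8(99)))]
```

```bash
python3 - <<'E'
from h import *
go((.489,-.2345,.0365,-6.4))
E
```

```text
(0.489, -0.2345, 0.0365, -6.4) -> [-0.01, 0.002, 0.706] [-0.0, -0.0, -0.002]
4.6 [ 0.4888 -0.2316  0.2484] j7 0.22 grip 0.696 19.8 F [-0.1 -0.4 -0.6]
```

Emit:
{"api": "jog_arm", "payload": {"moves": [-0.01,0.002,0.15,0,0,0,-1,-0.01,0.002,0.3,0,0,0,-1,-0.01,0.002,0.45,0,0,0,-1,-0.01,0.002,0.56,0,0,0,-1,-0.01,0.002,0.63,0,0,0,-1,-0.01,0.002,0.68,0,0,0,-1,-0.01,0.002,0.706,0,0,0,-1,-0.01,0.002,0.706,0,0,0,-1]}}

```text
time: 5.6
position: [0.4893, -0.2347, 0.0369]
tool_rot: [-2.342, -2.094, 0.0]
ft_force: [-0.3, -0.7, -1.8]
grip_width: 0.697
grip_force: 19.8
```

Emit:
{"api": "jog_arm", "payload": {"moves": [0,0,0,0,0,0,0.6,0,0,0,0,0,0,0.6,0,0,0,0,0,0,0.6,0,0,-0.1,0,0,0,0.6,0,0,-0.3,0,0,0,0.6,0,0,-0.5,0,0,0,0.8,0,0,-0.7,0,0,0,1,0,0,-0.75,0,0,0,1]}}

```text
time: 6.6
position: [0.4913, -0.2352, 0.2668]
tool_rot: [2.336, 2.089, 0.003]
ft_force: [0.9, -0.0, -1.5]
grip_width: 0.978
grip_force: 0.0
```

```bash
python3 - <<'E'
from h import *
go((.44,-.05,.28,-40),(.4235,.049,.28,-40))
im=grab("wrist"); a=im["pixels"][100:260,180:420]
im2=grab("scene"); b=im2["pixels"][130:240,330:440]
o=np.zeros((480,800,3),np.uint8); o[:320,:480]=cv2.resize(a,(480,320)); o[:320,480:800]=cv2.resize(b,(320,320)); cv2.imwrite("pics/c4.png",o[:320,:,::-1])
print("jar scene",[onz(im2,[(290,220)],.105).round(4)])
E
```

```text
(0.44, -0.05, 0.28, -40) -> [0.594, -0.238, -0.048] [0.008, 0.002, 0.56]
(0.4235, 0.049, 0.28, -40) -> [0.916, -0.33, -0.05] [0.008, 0.002, 0.56]
6.6 [ 0.4913 -0.2352  0.2668] j7 0.23 grip 0.978 0.0 F [ 0.9 -0.  -1.5]
jar scene [array([[0.4248, 0.0474, 0.105 ]])]
```

View pics/c4.png

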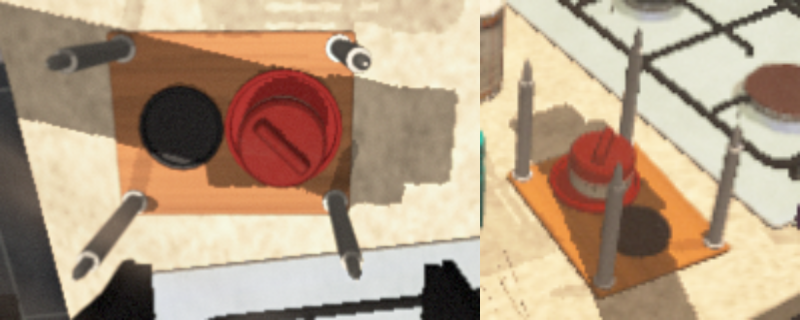

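The timer sits inside the red seat, with the whole rim visible around it. Next is the jar, with the closing line turned away from the mill.

```bash
python3 - <<'E'
from h import *
go((.424,.0485,.24,52))
E
```

```text
(0.424, 0.0485, 0.24, 52) -> [0.915, -0.325, 0.076] [0.002, 0.003, -0.974]
6.7 [ 0.4901 -0.2351  0.2637] j7 0.23 grip 0.99 0.0 F [-0.4  0.8 -0.8]
```

Emit:
{"api": "jog_arm", "payload": {"moves": [0.3,-0.1,-0.05,0,0,-0.974,1,0.915,-0.325,0.076,0,0,-0.974,1,0.915,-0.325,0.076,0,0,-0.974,1,0.915,-0.325,0.076,0,0,-0.974,1,0.915,-0.325,0.076,0,0,-0.974,1,0.915,-0.325,0.076,0,0,-0.974,1,0.915,-0.325,0.076,0,0,-0.974,1,0.915,-0.325,0.076,0,0,-0.974,1]}}

```text
time: 7.7
position: [0.4225, 0.0483, 0.238]
tool_rot: [-1.025, -2.968, -0.0]
ft_force: [0.0, -0.2, 0.0]
grip_width: 1.002
grip_force: 0.0
```

```bash
python3 - <<'E'
from h import *
im=grab("wrist"); save(im,"pics/w5.png")
s=ctrl.get_state()
print(proj(im,[(.424,.0485,.105),(.504,.001,.158),(.4586,.1932,.05)]).round(1))
go((.424,.0485,.0735,52))
E
```

```text
[[324.6 190.6]
 [336.4 293.1]
 [435.8 129.2]]
(0.424, 0.0485, 0.0735, 52) -> [-0.004, 0.004, 0.549] [-0.0, -0.001, -0.002]
7.75 [0.4226 0.0483 0.2383] j7 0.9 grip 0.999 0.0 F [-0.   0.3  0.4]
```

View pics/w5.png

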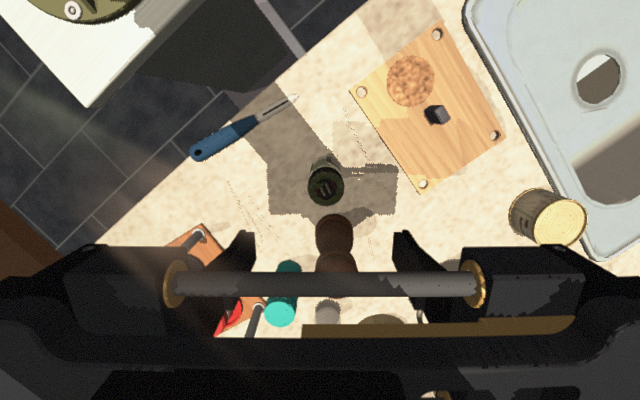

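The jar cap is at (326,186); shelf holes at (437,34), (361,92), (495,134), (422,184), block at (437,113), pad at (410,80).

```bash
python3 - <<'E'
from h import *
im=grab("wrist"); print("jar",onz(im,[(326,186)],.105).round(4))
h=onz(im,[(437,34),(361,92),(495,134),(422,184)],.008)[:,:2]; print("holes",h.round(4),"c",h.mean(0),"pad",onz(im,[(410,80)],.01).round(4))
v=h-h.mean(0); d=(h[2]+h[3]-h[0]-h[1])
print([np.degrees(np.arctan2(*(x[::-1]))) for x in (h[2]-h[0],h[3]-h[1],h[0]-h[1],h[2]-h[3])],[np.linalg.norm(x) for x in (h[2]-h[0],h[3]-h[1],h[0]-h[1],h[2]-h[3])])
p=onz(im,[(326,186)],.105)[0]; go((p[0],p[1],.0735,52))
E
```

```text
jar [[0.4211 0.0528 0.105 ]]
holes [[0.3723 0.268 ]
 [0.3699 0.1517]
 [0.5271 0.2667]
 [0.5249 0.148 ]] c [0.44855337 0.20860398] pad [[0.3967 0.2103 0.01  ]]
[np.float64(-0.49273698745263944), np.float64(-1.3833167053170696), np.float64(88.84797714384096), np.float64(88.93256489053657)] [np.float64(0.15486199846472234), np.float64(0.15502836254091146), np.float64(0.11636808400046741), np.float64(0.11877594896018884)]
(np.float64(0.42114219907318806), np.float64(0.052834125328467284), 0.0735, 52) -> [0.013, 0.009, 0.55] [-0.0, -0.001, -0.002]
7.8 [0.4228 0.0483 0.2385] j7 0.9 grip 0.998 0.0 F [-0.1 -0.8  0.5]
```

Emit:
{"api": "jog_arm", "payload": {"moves": [0.013,0.009,0.15,0,0,0,1,0.013,0.009,0.3,0,0,0,1,0.013,0.009,0.45,0,0,0,1,0.013,0.009,0.55,0,0,0,1,0.013,0.009,0.55,0,0,0,-1,0.013,0.009,0.55,0,0,0,-1,0.013,0.009,0.55,0,0,0,-1,0.013,0.009,0.55,0,0,0,-1], "newtons": 20}}

```text
time: 8.8
position: [0.4224, 0.0533, 0.075]
tool_rot: [1.022, 2.969, -0.0]
ft_force: [0.3, -0.5, -0.1]
grip_width: 0.633
grip_force: 0.0
```

```bash
python3 - <<'E'
from h import *
go((.4145,-.2225,.26,-6.4),(.4145,-.2225,.26,0),)
E
```

```text
(0.4145, -0.2225, 0.26, -6.4) -> [-0.546, -0.741, -0.616] [0.002, 0.002, 0.974]
(0.4145, -0.2225, 0.26, 0) -> [-0.546, -0.741, -0.616] [0.001, 0.002, 0.867]
8.8 [0.4224 0.0533 0.075 ] j7 0.72 grip 0.633 0.0 F [ 0.3 -0.5 -0.1]
```

Emit:
{"api": "jog_arm", "payload": {"moves": [0,0,0,0,0,0,-1,0,0,0,0,0,0,-1,0,0,0,0,0,0,-1,0,0,-0.15,0,0,0,-1,0,0,-0.35,0,0,0,-1,0,0,-0.55,0,0,0,-1,0,0,-0.616,0,0,0,-1,0,0,-0.616,0,0,0,-1]}}

```text
time: 9.8
position: [0.4223, 0.0536, 0.2598]
tool_rot: [1.021, 2.968, 0.0]
ft_force: [-0.9, -0.1, -1.7]
grip_width: 0.462
grip_force: 20.2
```

```bash
python3 - <<'E'
from h import *
go((.4145,-.2225,.26,-6.4))
E
```

```text
(0.4145, -0.2225, 0.26, -6.4) -> [-0.546, -0.742, 0.0] [0.002, 0.002, 0.974]
9.8 [0.4223 0.0536 0.2598] j7 0.92 grip 0.462 20.2 F [-0.9 -0.1 -1.7]
```

Emit:
{"api": "jog_arm", "payload": {"moves": [-0.546,-0.742,0,0,0,0.974,-1,-0.546,-0.742,0,0,0,0.974,-1,-0.546,-0.742,0,0,0,0.974,-1,-0.546,-0.742,0,0,0,0.974,-1,-0.546,-0.742,0,0,0,0.974,-1,-0.546,-0.742,0,0,0,0.974,-1,-0.546,-0.742,0,0,0,0.974,-1,-0.546,-0.742,0,0,0,0.974,-1]}}

```text
time: 10.8
position: [0.4134, -0.2219, 0.2577]
tool_rot: [-2.338, -2.096, 0.001]
ft_force: [0.5, -0.8, -0.7]
grip_width: 0.466
grip_force: 20.2
```

```bash
python3 - <<'E'
from h import *
im=grab("wrist"); save(im,"pics/w6.png")
print(proj(im,[(.4152,-.221,.015),(.4897,-.2292,.015)]).round(1))
p=np.array(ctrl.get_state()["position"]);print(proj(im,[p+[0,0,.03]]))
go((.4145,-.2225,.09,-6.4))
E
```

```text
[[325.7 167.8]
 [377.3 167.9]]
[[325.41951144 272.07636707]]
(0.4145, -0.2225, 0.09, -6.4) -> [-0.001, 0.004, 0.56] [-0.001, -0.0, 0.002]
10.85 [ 0.4136 -0.222   0.2581] j7 0.37 grip 0.465 20.2 F [ 0.2 -0.4 -1.8]
```

View pics/w6.png

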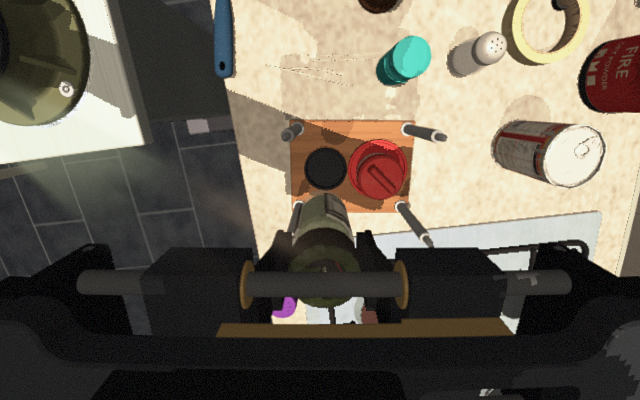

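The jar hangs between the fingers with its base at about (327,200), lined up with the black dish at (325,168) directly below it. Lower it, release and withdraw.

Emit:
{"api": "jog_arm", "payload": {"moves": [0.0,0.004,0.15,0,0,0,-1,0.0,0.004,0.3,0,0,0,-1,0.0,0.004,0.42,0,0,0,-1,0.0,0.004,0.48,0,0,0,-1,0.0,0.004,0.53,0,0,0,-1,0.0,0.004,0.56,0,0,0,-1,0.0,0.004,0.572,0,0,0,-1,0.0,0.004,0.572,0,0,0,-1]}}

```text
time: 11.85
position: [0.4152, -0.223, 0.0875]
tool_rot: [2.341, 2.094, 0.0]
ft_force: [-0.7, -0.2, -1.5]
grip_width: 0.463
grip_force: 20.2
```

Emit:
{"api": "jog_arm", "payload": {"moves": [0,0,0,0,0,0,0.4,0,0,0,0,0,0,0.4,0,0,0,0,0,0,0.4,0,0,-0.05,0,0,0,0.4,0,0,-0.2,0,0,0,0.4,0,0,-0.4,0,0,0,0.4,0,0,-0.6,0,0,0,1,0,0,-0.62,0,0,0,1]}}

```text
time: 12.85
position: [0.4174, -0.2238, 0.2791]
tool_rot: [2.334, 2.088, 0.002]
ft_force: [0.0, -1.0, -0.3]
grip_width: 0.846
grip_force: 0.0
```

```bash
python3 - <<'E'
from h import *
im=grab("wrist"); a=im["pixels"][90:250,200:440]
im2=grab("scene"); b=im2["pixels"][130:240,330:440]
o=np.zeros((400,800,3),np.uint8); o[:320,:480]=cv2.resize(a,(480,320)); o[:320,480:800]=cv2.resize(b,(320,320)); cv2.imwrite("pics/c7.png",o[:320,:,::-1])
go((.4486,.2086,.28,89),(.44,.0,.3,53))
np.savez("pics/w7.npz",xyz=im["xyz"],M=im["M"]); save(im,"pics/w7.png")
E
```

```text
(0.4486, 0.2086, 0.28, 89) -> [1.442, -0.051, -0.02] [0.0, 0.003, -1.59]
(0.44, 0.0, 0.3, 53) -> [0.748, -0.001, -0.085] [0.001, 0.003, -0.99]
12.95 [ 0.4155 -0.2231  0.2748] j7 0.37 grip 0.931 0.0 F [-0.3 -0.  -0.5]
```

View pics/c7.png

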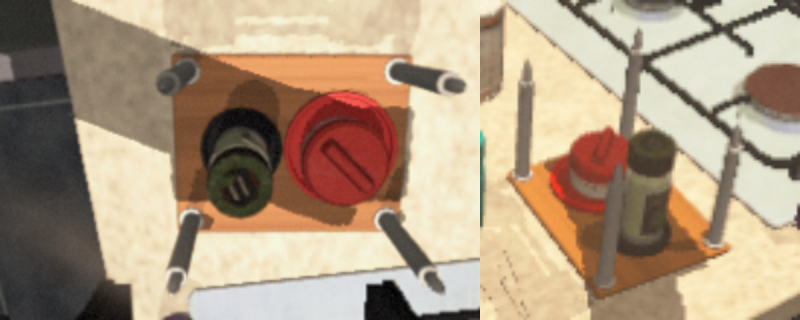

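The jar stands upright in the black seat beside the timer. Post tips are at crop (165,85), (462,86), (176,284), (438,287), board corners at (173,55), (410,55), (413,230), (176,231). I'll estimate the stand's pose from this view.

```bash
cat >> h.py <<'E'
def fit2(M,P):
    M=np.array(M,float);P=np.array(P,float);mc=M-M.mean(0);pc=P-P.mean(0)
    a=np.arctan2((mc[:,0]*pc[:,1]-mc[:,1]*pc[:,0]).sum(),(mc*pc).sum()); r=np.array([[np.cos(a),-np.sin(a)],[np.sin(a),np.cos(a)]])
    print("c",(P.mean(0)-r@M.mean(0)).round(4),"yaw",np.degrees(a).round(2),"res",((pc-mc@r.T)*1e3).round(1).tolist())
POST=np.array([(-78,58),(78,58),(-78,-58),(78,-58)])/1e3
E
python3 - <<'E'
from h import *
im=grab("wrist"); im.update(M=np.load("pics/w7.npz")["M"],xyz=np.load("pics/w7.npz")["xyz"])
o=lambda a:np.array(a)/2+[199.75,89.75]
for z in(.13,.138,.146): fit2(POST,onz(im,o([(165,85),(462,86),(176,284),(438,287)]),z)[:,:2])
fit2(np.array([(-90,70),(90,70),(-90,-70),(90,-70)])/1e3,onz(im,o([(173,55),(410,55),(176,231),(413,230)]),.008)[:,:2])
E
```

```text
c [ 0.4534 -0.2288] yaw -6.64 res [[-2.8, 1.1], [2.2, 1.1], [-0.8, -0.1], [1.4, -2.2]]
c [ 0.4527 -0.2265] yaw -6.64 res [[-0.9, -0.6], [-0.1, -0.1], [1.4, 1.2], [-0.4, -0.5]]
c [ 0.452  -0.2242] yaw -6.64 res [[1.0, -2.3], [-2.3, -1.4], [3.6, 2.4], [-2.3, 1.3]]
c [ 0.454  -0.2269] yaw -5.41 res [[0.5, 0.0], [-4.2, -2.1], [-4.4, 3.0], [8.0, -1.0]]
```

Emit:
{"api": "jog_arm", "payload": {"moves": [0.74,0,-0.085,0,0,-0.98,1,0.74,0,-0.085,0,0,-0.98,1,0.74,0,-0.085,0,0,-0.98,1,0.74,0,-0.085,0,0,-0.98,1,0.74,0,-0.085,0,0,-0.98,1,0.74,0,-0.085,0,0,-0.98,1,0.74,0,-0.085,0,0,-0.98,1,0.74,0,-0.085,0,0,-0.98,1]}}

```text
time: 14.0
position: [0.4392, -0.0023, 0.2978]
tool_rot: [-1.014, -2.971, -0.0]
ft_force: [-0.3, 0.4, 0.5]
grip_width: 0.997
grip_force: 0.0
```

```bash
python3 - <<'E'
from h import *
go((.4486,.2086,.2,89))
E
```

```text
(0.4486, 0.2086, 0.2, 89) -> [0.405, 0.576, 0.326] [0.0, -0.002, -0.612]
14.0 [ 0.4392 -0.0023  0.2978] j7 1.0 grip 0.997 0.0 F [-0.3  0.4  0.5]
```

Emit:
{"api": "jog_arm", "payload": {"moves": [0.405,0.576,0.1,0,0,-0.612,1,0.405,0.576,0.1,0,0,-0.612,1,0.405,0.576,0.2,0,0,-0.612,1,0.405,0.576,0.326,0,0,-0.612,1,0.405,0.576,0.326,0,0,-0.612,1,0.405,0.576,0.326,0,0,-0.612,1,0.405,0.576,0.326,0,0,-0.612,1,0.405,0.576,0.326,0,0,-0.612,1]}}

```text
time: 15.0
position: [0.4499, 0.2078, 0.2021]
tool_rot: [0.028, 3.139, -0.001]
ft_force: [-0.3, -0.4, -0.5]
grip_width: 0.997
grip_force: 0.0
```

```bash
python3 - <<'E'
from h import *
im=grab("wrist"); save(im,"pics/w8.png"); np.savez("pics/w8.npz",xyz=im["xyz"],M=im["M"])
go((.4486,.2086,.022,89))
E
```

```text
(0.4486, 0.2086, 0.022, 89) -> [0.005, 0.002, 0.6] [-0.001, 0.002, -0.0]
15.05 [0.4497 0.208  0.2019] j7 1.02 grip 1.001 0.0 F [-0.3 -0.4  0.3]
```

View pics/w8.png

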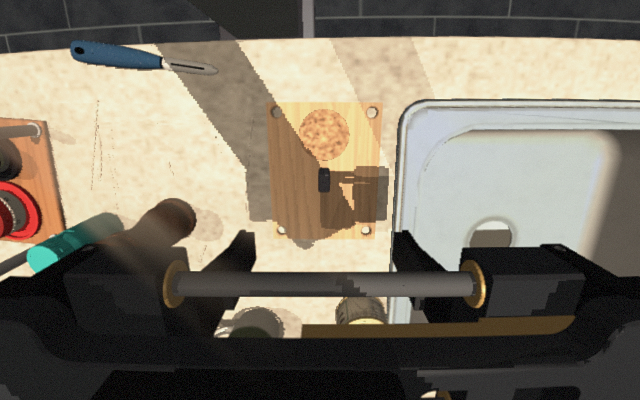

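The shelf's holes are at (277,113), (371,113), (280,230), (365,230), block top about (324,173), pad (325,132). Compute the grasp.

```bash
python3 - <<'E'
from h import *
im=grab("wrist"); p=im["pixels"]; g=cv2.cvtColor(p,cv2.COLOR_RGB2HSV)
P=[]
for u,v in[(277,113),(371,113),(280,230),(365,230)]:
    q=g[v-7:v+8,u-7:u+8]; m=(q[:,:,1]<110); ys,xs=np.nonzero(m); P.append((u-7+xs.mean(),v-7+ys.mean())); print(P[-1],m.sum())
for Q in([(277,113),(371,113),(280,230),(365,230)],):
    h=onz(im,Q,.008)[:,:2]; print(h.round(4)); fit2(np.array([(-78,-58),(-78,58),(78,-58),(78,58)])/1e3,h)
# block
q=g[160:200,300:350,2]; m=(q<50).astype(np.uint8); n,l,st,c=cv2.connectedComponentsWithStats(m); print(st[1:],c[1:]+[300,160])
print("blocktop",onz(im,[(324,173)],.05).round(4),"pad",onz(im,[(325,132)],.01).round(4))
E
```

```text
(np.float64(277.7251908396947), np.float64(111.35114503816794)) 131
(np.float64(370.18333333333334), np.float64(113.15833333333333)) 120
(np.float64(279.1), np.float64(230.75294117647059)) 170
(np.float64(363.4961832061069), np.float64(230.51908396946564)) 131
[[0.3706 0.1536]
 [0.3725 0.2674]
 [0.5246 0.1477]
 [0.5265 0.2642]]
c [0.4486 0.2082] yaw -1.42 res [[1.5, 1.4], [0.5, -0.8], [-0.5, -0.6], [-1.5, -0.1]]
[[ 19   9  11  23 158]
 [ 26  23   1   1   1]] [[323.75949367 178.92405063]
 [326.         183.        ]]
blocktop [[0.4364 0.2094 0.05  ]] pad [[0.3941 0.2114 0.01  ]]
```

Emit:
{"api": "jog_arm", "payload": {"moves": [0.005,0.001,0.15,0,0,0,1,0.005,0.001,0.3,0,0,0,0.6,0.005,0.001,0.45,0,0,0,0.2,0.005,0.001,0.55,0,0,0,0,0.005,0.001,0.605,0,0,0,-0.2,0.005,0.001,0.605,0,0,0,-0.4,0.005,0.001,0.605,0,0,0,-1,0.005,0.001,0.605,0,0,0,-1], "newtons": 45}}

```text
time: 16.1
position: [0.4485, 0.2094, 0.0207]
tool_rot: [0.025, 3.139, 0.0]
ft_force: [-0.4, -0.3, 1.2]
grip_width: 0.285
grip_force: 0.0
```

Emit:
{"api": "jog_arm", "payload": {"moves": [0,0,0,0,0,0,-1,0,0,0,0,0,0,-1,0,0,0,0,0,0,-1,0,0,0,0,0,0,-1,0,0,-0.02,0,0,0,-1,0,0,-0.2,0,0,0,-1,0,0,-0.4,0,0,0,-1,0,0,-0.6,0,0,0,-1]}}

```text
time: 17.1
position: [0.4466, 0.2092, 0.2007]
tool_rot: [-0.023, -3.14, 0.0]
ft_force: [2.0, -1.4, -2.3]
grip_width: 0.154
grip_force: 45.0
```

```bash
python3 - <<'E'
from h import *
go((.45,-.03,.3,86),(.453,-.2265,.3,83.5))
E
```

```text
(0.45, -0.03, 0.3, 86) -> [-0.023, -0.797, -0.331] [-0.0, -0.001, 0.053]
(0.453, -0.2265, 0.3, 83.5) -> [-0.042, -1.452, -0.331] [-0.0, -0.001, 0.094]
17.1 [0.4466 0.2092 0.2007] j7 1.02 grip 0.154 45.0 F [ 2.  -1.4 -2.3]
```

Emit:
{"api": "jog_arm", "payload": {"moves": [0,-0.03,-0.12,0,0,0.05,-1,0,-0.12,-0.24,0,0,0.05,-1,0,-0.24,-0.33,0,0,0.05,-1,0,-0.38,-0.33,0,0,0.05,-1,0,-0.52,-0.33,0,0,0.05,-1,0,-0.66,-0.33,0,0,0.05,-1,0,-0.76,-0.33,0,0,0.05,-1,0,-0.8,-0.33,0,0,0.05,-1]}}

```text
time: 18.1
position: [0.4431, -0.0322, 0.2979]
tool_rot: [-0.11, -3.139, -0.0]
ft_force: [-0.1, 1.0, -2.6]
grip_width: 0.155
grip_force: 45.0
```

```bash
python3 - <<'E'
from h import *
go((.453,-.2265,.25,82),(.453,-.2265,.25,83.5))
E
```

```text
(0.453, -0.2265, 0.25, 82) -> [-0.078, -0.644, 0.159] [0.0, -0.001, 0.066]
(0.453, -0.2265, 0.25, 83.5) -> [-0.078, -0.644, 0.159] [0.0, -0.001, 0.041]
18.1 [ 0.4431 -0.0322  0.2979] j7 1.64 grip 0.155 45.0 F [-0.1  1.  -2.6]
```

Emit:
{"api": "jog_arm", "payload": {"moves": [-0.01,-0.1,0,0,0,0.041,-1,-0.03,-0.24,0,0,0,0.041,-1,-0.05,-0.38,0,0,0,0.041,-1,-0.07,-0.52,0.03,0,0,0.041,-1,-0.078,-0.62,0.08,0,0,0.041,-1,-0.078,-0.644,0.13,0,0,0.041,-1,-0.078,-0.644,0.159,0,0,0.041,-1,-0.078,-0.644,0.159,0,0,0.041,-1]}}

```text
time: 19.1
position: [0.4539, -0.2233, 0.2501]
tool_rot: [-0.17, -3.136, -0.001]
ft_force: [0.1, 0.3, -2.1]
grip_width: 0.155
grip_force: 45.0
```

```bash
python3 - <<'E'
from h import *
go((.453,-.2265,.25,83.5))
im=grab("wrist"); im2=grab("scene"); save(im2,"pics/s9.png"); save(im,"pics/w9.png")
a=cv2.resize(im["pixels"][90:265,205:445],None,fx=3.3,fy=3.3)[:578,:800]
b=im2["pixels"][95:245,310:460]
b=cv2.resize(b,(600,600),interpolation=cv2.INTER_CUBIC)
p=np.array(ctrl.get_state()["position"]); Ry=R.from_euler("z",-6.5,degrees=True)
H=Ry.apply(np.c_[POST,np.zeros(4)])
for n,i in(("wrist",im),("scene",im2)): print(n,"holes",proj(i,p+H+[0,0,-.0127]).round(1).tolist(),"tips",proj(i,np.array([.453,-.2265,.146])+H).round(1).tolist())
cv2.imwrite("pics/c9.png",np.vstack([cv2.resize(im["pixels"][80:280],(640,200)),cv2.resize(b,(400,400))[:, :400].repeat(1,0) if 0 else cv2.copyMakeBorder(cv2.resize(b,(400,400)),0,0,0,240,0)])[:,:,::-1])
E
```

```text
(0.453, -0.2265, 0.25, 83.5) -> [0.002, -0.011, 0.0] [0.001, -0.001, 0.005]
19.1 [ 0.4539 -0.2233  0.2501] j7 1.86 grip 0.155 45.0 F [ 0.1  0.3 -2.1]
wrist holes [[419.0, 120.9], [396.7, 331.7], [225.1, 119.7], [245.5, 331.0]] tips [[383.3, 115.3], [373.3, 266.6], [255.7, 114.5], [265.2, 266.0]]
scene holes [[379.9, 152.3], [346.0, 118.2], [424.1, 139.6], [386.7, 108.2]] tips [[377.2, 185.1], [345.8, 149.5], [418.5, 171.8], [384.0, 138.9]]
```

View pics/c9.png

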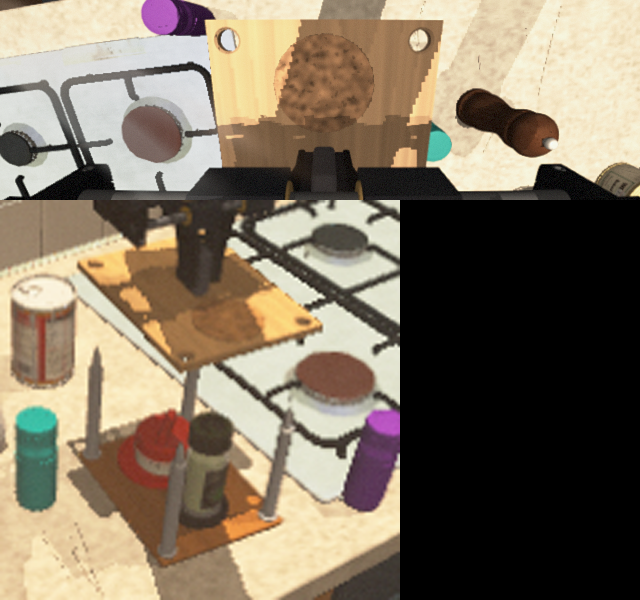

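Wrist part: near holes at about (420,120) and (228,120), where predicted. Scene part: holes and post tips show the same small offset from prediction, so the alignment is consistent. Lower to just above the tips and look through the holes.

```bash
python3 - <<'E'
from h import *
im=cv2.imread("pics/w9.png"); g=cv2.cvtColor(im,cv2.COLOR_BGR2HSV)
for u,v in((420,120),(228,120)):
    q=g[v-18:v+19,u-18:u+19].astype(int); m=((q[:,:,1]<95)).astype(np.uint8); n,l,st,c=cv2.connectedComponentsWithStats(m); print([(s.tolist(),(cc+[u-18,v-18]).round(1).tolist()) for s,cc in zip(st[1:],c[1:]) if s[4]>40])
go((.453,-.2265,.1725,83.5))
E
```

```text
[([7, 7, 20, 23, 334], [418.3, 120.0])]
[([0, 0, 15, 37, 226], [213.7, 122.2]), ([17, 0, 20, 37, 345], [238.9, 119.5]), ([10, 7, 19, 23, 328], [228.9, 119.8])]
(0.453, -0.2265, 0.1725, 83.5) -> [0.004, -0.009, 0.263] [-0.001, 0.001, 0.005]
19.2 [ 0.4545 -0.2239  0.2513] j7 1.86 grip 0.162 45.0 F [-0.3 -0.8 -2.2]
```

Emit:
{"api": "jog_arm", "payload": {"moves": [0.004,-0.011,0.05,0,0,0.005,-1,0.004,-0.011,0.1,0,0,0.005,-1,0.004,-0.011,0.15,0,0,0.005,-1,0.004,-0.011,0.2,0,0,0.005,-1,0.004,-0.011,0.24,0,0,0.005,-1,0.004,-0.011,0.263,0,0,0.005,-1,0.004,-0.011,0.263,0,0,0.005,-1,0.004,-0.011,0.263,0,0,0.005,-1]}}

```text
time: 20.2
position: [0.4528, -0.2285, 0.1723]
tool_rot: [0.182, 3.135, -0.001]
ft_force: [-0.2, 1.2, -2.8]
grip_width: 0.159
grip_force: 45.0
```

```bash
python3 - <<'E'
from h import *
go((.453,-.2270,.1725,83.5))
im=grab("wrist"); i2=grab("scene"); i3=grab("side")
save(im,"pics/w10.png"); save(i2,"pics/s10.png"); save(i3,"pics/d10.png")
p=im["pixels"]; r=lambda x,w,h:cv2.resize(x,(w,h),interpolation=cv2.INTER_CUBIC)
top=np.hstack([r(p[100:140,208:248],267,267),r(p[100:140,399:439],267,267),r(i3["pixels"][180:260,270:390],266,267)])
bot=r(i2["pixels"][115:200,325:440],440,325); bot=cv2.copyMakeBorder(bot,0,0,0,360,0)
cv2.imwrite("pics/c10.png",np.vstack([top,bot])[:,:,::-1])
E
```

```text
(0.453, -0.227, 0.1725, 83.5) -> [-0.0, 0.005, -0.001] [-0.0, 0.001, -0.002]
20.2 [ 0.4528 -0.2285  0.1723] j7 1.83 grip 0.159 45.0 F [-0.2  1.2 -2.8]
```

View pics/c10.png

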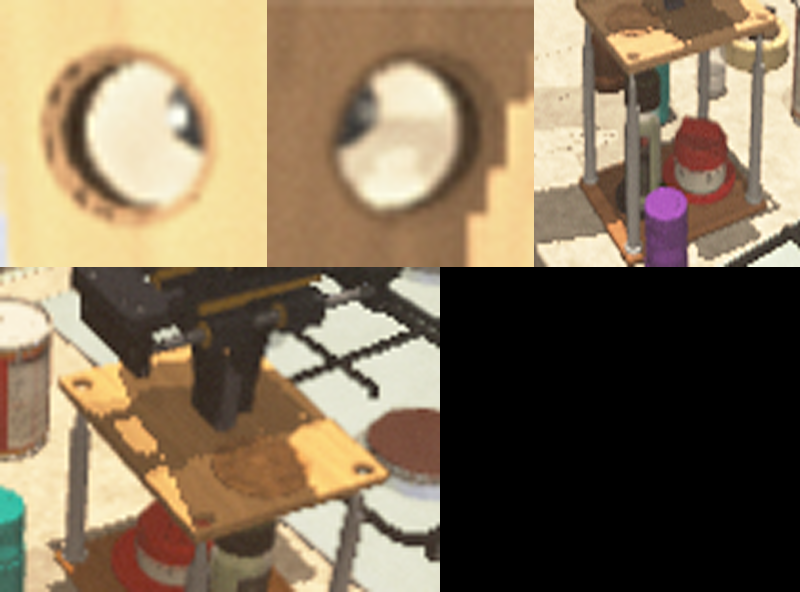

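Both near post tips show symmetrically through the holes: left hole centre (227,120) with its tip near (234,116), right hole centre (419.7,120) with its tip near (415,115). Side and scene views agree. Check the x direction numerically.

```bash
python3 - <<'E'
from h import *
im=grab("wrist"); p=np.array(ctrl.get_state()["position"]); H=R.from_euler("z",-6.5,degrees=True).apply(np.c_[POST,np.zeros(4)])[[0,2]]
for z in(.160,.146,.14): 
    q=p+H; q[:,2]=z; print(z,proj(im,q).round(1).tolist(), proj(im,q+[.002,0,0]).round(1).tolist())
g=cv2.cvtColor(im["pixels"],cv2.COLOR_RGB2HSV)
print(g[110:128,222:242,2]); print(g[108:126,406:426,2])
E
```

```text
0.16 [[418.8, 118.8], [225.5, 119.1]] [[418.9, 122.2], [226.2, 122.5]]
0.146 [[411.9, 118.0], [232.7, 118.3]] [[412.0, 121.1], [233.3, 121.4]]
0.14 [[409.3, 117.7], [235.4, 117.9]] [[409.4, 120.7], [236.0, 121.0]]
[[158 113  88 141 223 228 247 247 242 237 229 222 226 235 244 246 247 246
  246 246]
 [ 85 108 181 220 249 249 249 248 248 247 244 235 225 223 234 246 247 246
  246 245]
 [ 90 191 246 246 248 248 247 247 247 247 249 241 206 200 228 244 246 246
  246 246]
 [137 238 250 247 248 247 247 246 248 247 247 230 150 156 218 235 244 246
  246 247]
 [208 242 249 247 247 246 247 247 247 247 243 183 120 128 181 225 236 246
  247 245]
 [239 244 247 247 247 246 247 247 246 247 239 171 168 130 134 199 232 243
  246 246]
 [242 249 246 247 247 247 246 246 246 246 242 222 236 209 110 160 226 238
  246 246]
 [248 248 248 246 246 246 247 246 246 246 243 237 251 240 104 122 201 235
  244 246]
 [250 247 247 246 247 247 247 247 245 245 243 233 237 203  93 107 182 233
  243 246]
 [250 247 247 247 247 246 246 246 246 247 245 233 170 128  85 100 170 232
  242 246]
 [251 247 246 247 246 245 246 245 24
[... 1475 characters left out ...]
 240 240
  242 241]
 [156 158 145 118  92  72  74  93 120 178 214 220 222 225 225 224 227 229
  228 230]
 [159 156 136 109  85  64  64  73 134 198 223 222 224 223 224 226 226 227
  228 226]
 [158 152 131  97  77  73  83 136 190 223 226 228 226 225 227 226 227 226
  225 224]
 [157 149 127  95 101 122 171 210 229 229 228 227 230 230 230 228 227 226
  222 225]
 [157 151 131 128 178 213 227 234 232 232 232 232 239 242 241 233 225 223
  224 226]
 [157 155 134 145 210 235 233 232 233 238 243 243 244 247 246 237 226 225
  227 228]
 [157 157 138 143 202 230 231 231 231 241 248 247 247 246 246 235 226 225
  231 220]
 [156 158 145 139 189 231 230 230 232 239 247 247 247 246 245 236 226 231
  232 193]]
```

Emit:
{"api": "jog_arm", "payload": {"moves": [0.005,0.003,0,0,0,-0.007,-1,0.005,0.003,0.01,0,0,-0.007,-1,0.005,0.003,0.02,0,0,-0.007,-1,0.005,0.003,0.03,0,0,-0.007,-1,0.005,0.003,0.04,0,0,-0.007,-1,0.005,0.003,0.05,0,0,-0.007,-1,0.005,0.003,0.06,0,0,-0.007,-1,0.005,0.003,0.06,0,0,-0.007,-1]}}

```text
time: 21.4
position: [0.4508, -0.2272, 0.1535]
tool_rot: [-0.17, -3.136, -0.0]
ft_force: [0.1, -0.5, -1.5]
grip_width: 0.154
grip_force: 45.0
```

```bash
python3 - <<'E'
from h import *
go((.4513,-.2277,.1427,83.8)); s=ctrl.get_state(); print(s["torque"])
E
```

```text
(0.4513, -0.2277, 0.1427, 83.8) -> [-0.002, -0.001, 0.036] [0.0, -0.0, -0.0]
21.4 [ 0.4508 -0.2272  0.1535] j7 1.83 grip 0.154 45.0 F [ 0.1 -0.5 -1.5]
[ 0.14515632 -0.12370822 -0.00359059]
```

Emit:
{"api": "jog_arm", "payload": {"moves": [-0.001,0,0.008,0,0,0,-1,-0.001,0,0.015,0,0,0,-1,-0.001,0,0.022,0,0,0,-1,-0.001,0,0.028,0,0,0,-1,-0.001,0,0.033,0,0,0,-1,-0.001,0,0.037,0,0,0,-1,-0.001,0,0.037,0,0,0,-1,-0.001,0,0.037,0,0,0,-1]}}

```text
time: 22.4
position: [0.4513, -0.2274, 0.1428]
tool_rot: [0.171, 3.137, -0.0]
ft_force: [-0.5, 1.0, -1.2]
grip_width: 0.158
grip_force: 45.0
```

```bash
python3 - <<'E'
from h import *
go((.4513,-.2277,.1427,83.8)); s=ctrl.get_state(); print(s["torque"])
E
```

```text
(0.4513, -0.2277, 0.1427, 83.8) -> [0.0, -0.001, 0.0] [-0.0, 0.0, -0.0]
22.4 [ 0.4513 -0.2274  0.1428] j7 1.82 grip 0.158 45.0 F [-0.5  1.  -1.2]
[ 0.04849583 -0.12964954  0.01351895]
```

Emit:
{"api": "jog_arm", "payload": {"moves": [0,0,0.003,0,0,0,-1,0,0,0.005,0,0,0,-1,0,0,0.007,0,0,0,-1,0,0,0.007,0,0,0,-1,0,0,0.007,0,0,0,-1,0,0,0.007,0,0,0,-1,0,0,0.007,0,0,0,-1,0,0,0.007,0,0,0,-1]}}

```text
time: 23.4
position: [0.4514, -0.2274, 0.142]
tool_rot: [0.171, 3.137, -0.001]
ft_force: [-3.4, 2.1, 7.5]
grip_width: 0.155
grip_force: 45.0
```

Emit:
{"api": "jog_arm", "payload": {"moves": [0,0,0,0,0,0,-0.4,0,0,0,0,0,0,-0.3,0,0,0,0,0,0,-0.2,0,0,-0.02,0,0,0,-0.2,0,0,-0.1,0,0,0,-0.2,0,0,-0.25,0,0,0,0,0,0,-0.4,0,0,0,0.5,0,0,-0.5,0,0,0,1]}}

```text
time: 24.4
position: [0.4519, -0.2274, 0.2934]
tool_rot: [0.17, 3.135, -0.003]
ft_force: [-0.3, 0.4, 0.5]
grip_width: 0.644
grip_force: 0.0
```

```bash
python3 - <<'E'
from h import *
go((.47,-.1,.33,60),(.5035,.0015,.33,25),(.5035,.0015,.33,55))
im=grab("wrist"); save(im,"pics/w11.png")
for n in("scene","side"): i=grab(n); save(i,f"pics/{n}11.png")
# holes & pins after seating: dark/shiny pins near predicted holes
c=np.array([.4513,-.2274,0]); H=R.from_euler("z",-6.2,degrees=True).apply(np.c_[POST,np.zeros(4)])
q=c+H; q[:,2]=.130; print("holes",proj(im,q).round(1).tolist()); q[:,2]=.146; print("tips",proj(im,q).round(1).tolist())
E
```

```text
(0.47, -0.1, 0.33, 60) -> [-0.014, 0.429, -0.123] [-0.001, 0.003, 0.396]
(0.5035, 0.0015, 0.33, 25) -> [-0.089, 0.777, -0.123] [-0.0, 0.003, 0.98]
(0.5035, 0.0015, 0.33, 55) -> [-0.089, 0.777, -0.123] [-0.001, 0.003, 0.48]
24.4 [ 0.4519 -0.2274  0.2934] j7 1.88 grip 0.644 0.0 F [-0.3  0.4  0.5]
holes [[375.6, 113.2], [368.8, 241.1], [270.8, 113.1], [277.5, 240.9]]
tips [[378.2, 113.5], [370.8, 247.0], [268.1, 113.4], [275.5, 246.8]]
```

Emit:
{"api": "jog_arm", "payload": {"moves": [-0.089,0.3,-0.123,0,0,0.98,1,-0.089,0.5,-0.123,0,0,0.98,1,-0.089,0.7,-0.123,0,0,0.98,1,-0.089,0.777,-0.123,0,0,0.98,1,-0.089,0.777,-0.123,0,0,0.98,1,-0.089,0.777,-0.123,0,0,0.98,1,-0.089,0.777,-0.123,0,0,0.98,1,-0.089,0.777,-0.123,0,0,0.98,1]}}

```text
time: 25.55
position: [0.5028, 0.001, 0.3268]
tool_rot: [-1.685, -2.65, 0.001]
ft_force: [0.7, -0.6, 0.4]
grip_width: 0.998
grip_force: 0.0
```

```bash
python3 - <<'E'
from h import *
im=grab("wrist"); p=im["pixels"]; save(im,"pics/w12.png")
go((.5035,.0015,.1145,25))
u,v=proj(im,[(.5035,.0015,.158)])[0]; print("pred button",u,v)
hsv=cv2.cvtColor(p,cv2.COLOR_RGB2HSV).astype(int); x0,y0=int(u)-60,int(v)-60
q=hsv[max(y0,0):int(v)+60,x0:x0+120]; br=((q[:,:,2]<130)&(q[:,:,0]<20)&(q[:,:,1]>70)).astype(np.uint8)
wh=((q[:,:,2]>150)&(q[:,:,1]<60)).astype(np.uint8)
for n,m in(("brown",br),("white",wh)):
    _,l,st,c=cv2.connectedComponentsWithStats(m)
    print(n,[(s.tolist(),(cc+[x0,max(y0,0)]).round(1).tolist()) for s,cc in zip(st[1:],c[1:]) if s[4]>20])
# shelf check in the earlier wrist view
E
```

```text
(0.5035, 0.0015, 0.1145, 25) -> [0.0, 0.003, 0.708] [-0.001, -0.001, 0.001]
25.6 [0.5029 0.0011 0.327 ] j7 0.39 grip 1.0 0.0 F [ 0.8 -0.3  0.5]
pred button 324.8473903309301 181.2034370450952
brown [([42, 23, 39, 51, 1524], [325.4, 168.9]), ([0, 107, 26, 13, 172], [272.1, 236.0])]
white [([0, 0, 79, 24, 1058], [308.0, 129.2]), ([72, 0, 48, 35, 1063], [365.5, 137.1]), ([0, 53, 45, 56, 1194], [280.4, 199.5]), ([58, 57, 6, 6, 31], [324.4, 180.5]), ([45, 74, 11, 5, 32], [313.5, 197.4]), ([55, 74, 65, 46, 1623], [352.0, 220.9])]
```

Emit:
{"api": "jog_arm", "payload": {"moves": [0,0.003,0.2,0,0,0,1,0,0.003,0.38,0,0,0,1,0,0.003,0.55,0,0,0,1,0,0.003,0.66,0,0,0,1,0,0.003,0.708,0,0,0,1,0,0.003,0.708,0,0,0,-1,0,0.003,0.708,0,0,0,-1,0,0.003,0.708,0,0,0,-1], "newtons": 25}}

```text
time: 26.6
position: [0.505, 0.0018, 0.1165]
tool_rot: [1.687, 2.647, 0.001]
ft_force: [0.6, -0.7, -0.2]
grip_width: 0.746
grip_force: 0.0
```

Emit:
{"api": "jog_arm", "payload": {"moves": [0,0,0,0,0,0,-1,0,0,0,0,0,0,-1,0,0,0,0,0,0,-1,0,0,0,0,0,0,-1,0,0,-0.15,0,0,0,-1,0,0,-0.35,0,0,0,-1,0,0,-0.55,0,0,0,-1,0,0,-0.65,0,0,0,-1]}}

```text
time: 27.6
position: [0.5046, 0.0021, 0.3128]
tool_rot: [1.687, 2.647, 0.002]
ft_force: [0.4, -0.3, -2.1]
grip_width: 0.544
grip_force: 25.0
```

```bash
python3 - <<'E'
from h import *
go((.4006,-.2219,.32,-10))
im=cv2.imread("pics/w11.png"); hsv=cv2.cvtColor(im,cv2.COLOR_BGR2HSV).astype(int)
# cork/shelf extent rows at a few columns, wood: hue 8-25, sat>80
m=((hsv[:,:,0]>6)&(hsv[:,:,0]<28)&(hsv[:,:,1]>85)&(hsv[:,:,2]>60)).astype(np.uint8)
_,l,st,c=cv2.connectedComponentsWithStats(m[60:260,230:420].copy()); k=st[1:,4].argmax()+1; print(st[k]+np.array([230,60,0,0,0]))
for r in(110,130,160,190,215): x=np.nonzero(l[r-60]==k)[0]+230; print(r,x.min(),x.max())
E
```

```text
(0.4006, -0.2219, 0.32, -10) -> [-0.531, -0.63, -0.025] [0.003, 0.001, 0.583]
27.6 [0.5046 0.0021 0.3128] j7 0.38 grip 0.544 25.0 F [ 0.4 -0.3 -2.1]
[  261   102   127   149 16223]
110 262 387
130 263 386
160 265 384
190 265 382
215 267 380
```

Emit:
{"api": "jog_arm", "payload": {"moves": [-0.05,-0.06,-0.025,0,0,0.1,-1,-0.15,-0.18,-0.025,0,0,0.2,-1,-0.25,-0.3,-0.025,0,0,0.3,-1,-0.35,-0.42,-0.025,0,0,0.4,-1,-0.44,-0.53,-0.025,0,0,0.5,-1,-0.5,-0.6,-0.025,0,0,0.583,-1,-0.531,-0.63,-0.025,0,0,0.583,-1,-0.531,-0.63,-0.025,0,0,0.583,-1]}}

```text
time: 28.6
position: [0.4002, -0.2221, 0.3173]
tool_rot: [-2.405, -2.02, -0.001]
ft_force: [-0.6, 0.9, -2.9]
grip_width: 0.544
grip_force: 25.0
```

```bash
python3 - <<'E'
from h import *
im=grab("wrist"); p=im["pixels"]; i2=grab("scene"); save(im,"pics/w13.png"); save(i2,"pics/s13.png")
go((.4006,-.2219,.247,-10))
# shelf corners/holes in wrist view
c=np.array([.4513,-.2274,0]); H=R.from_euler("z",-6.2,degrees=True).apply(np.c_[POST,np.zeros(4)]); q=c+H; q[:,2]=.146
uv=proj(im,q); print("tips pred",uv.round(1).tolist())
hsv=cv2.cvtColor(p,cv2.COLOR_RGB2HSV).astype(int)
for u,v in uv:
    u,v=int(u),int(v)
    if 12<v<260 and 12<u<628:
        w=hsv[v-11:v+12,u-11:u+12]; m=(w[:,:,1]<75).astype(np.uint8); _,l,st,cc=cv2.connectedComponentsWithStats(m); print((u,v),[(s.tolist(),(k+[u-11,v-11]).round(1).tolist()) for s,k in zip(st[1:],cc[1:]) if s[4]>12])
s=np.array(ctrl.get_state()["position"])
print("mill button",s, proj(im,[s+[0,0,.045],s+[0,0,-.1145]]).round(1).tolist(),"pad pred",proj(im,[(.4006,-.2219,.132)]).round(1).tolist())
# cork mask: darker, more saturated than wood?
u,v=proj(im,[(.4006,-.2219,.132)])[0]; print([tuple(hsv[int(v)-k,int(u)]) for k in (0,20,35,50) if v-k>0])
E
```

```text
(0.4006, -0.2219, 0.247, -10) -> [-0.005, -0.0, 0.235] [0.0, -0.001, 0.003]
28.7 [ 0.4009 -0.2206  0.3176] j7 0.34 grip 0.547 25.0 F [-0.5  0.1 -1.7]
tips pred [[298.3, 133.0], [433.3, 124.5], [306.5, 225.6], [428.9, 218.2]]
(298, 133) [([0, 0, 4, 23, 75], [288.2, 134.4]), ([9, 4, 10, 10, 86], [300.4, 130.6])]
(433, 124) [([17, 0, 6, 23, 123], [441.8, 124.5]), ([3, 5, 10, 10, 80], [429.0, 122.8])]
(306, 225) [([0, 0, 4, 7, 19], [296.0, 216.6])]
(428, 218) [([0, 0, 23, 23, 272], [430.7, 222.1]), ([4, 2, 10, 10, 63], [425.6, 213.4])]
mill button [ 0.40087226 -0.22063097  0.31756325] [[326.4, 285.9], [325.0, 192.5]] pad pred [[324.8, 177.5]]
[(np.int64(13), np.int64(148), np.int64(31)), (np.int64(15), np.int64(122), np.int64(86)), (np.int64(13), np.int64(126), np.int64(109)), (np.int64(16), np.int64(112), np.int64(229))]
```

```bash
python3 - <<'E'
from h import *
im=grab("wrist"); p=im["pixels"]
for z in(.128,.132,.138): fit2(POST[[0,1,3]],onz(im,[(300.4,130.6),(429,122.8),(425.6,213.4)],z)[:,:2])
# same blobs in w11 view unavailable pose; scene view: shelf pad visible? print cork edge profile along row through pad centre
hsv=cv2.cvtColor(p,cv2.COLOR_RGB2HSV).astype(int)
for r in(150,160,170): print(r,[int(x) for x in hsv[r,288:364,2]])
go((.4006,-.2219,.247,-10))
E
```

```text
c [ 0.4536 -0.2253] yaw -6.18 res [[-0.5, 0.6], [-0.1, 0.5], [0.6, -1.1]]
c [ 0.4529 -0.2245] yaw -6.18 res [[0.7, 0.0], [-0.8, 0.1], [0.1, -0.1]]
c [ 0.4517 -0.2233] yaw -6.18 res [[2.4, -0.9], [-1.7, -0.4], [-0.7, 1.3]]
150 [149, 145, 146, 144, 152, 160, 158, 155, 155, 157, 156, 159, 157, 159, 158, 159, 158, 158, 164, 155, 150, 125, 116, 117, 118, 119, 117, 117, 116, 116, 119, 119, 114, 119, 121, 118, 121, 119, 123, 118, 122, 118, 121, 120, 118, 119, 120, 120, 119, 118, 118, 121, 120, 115, 115, 119, 117, 123, 121, 120, 115, 117, 119, 119, 115, 121, 160, 161, 161, 161, 162, 164, 165, 162, 163, 162]
160 [145, 144, 145, 142, 146, 150, 150, 152, 149, 148, 151, 151, 156, 151, 152, 150, 149, 151, 151, 113, 96, 106, 107, 115, 115, 113, 108, 103, 98, 99, 98, 92, 84, 84, 88, 90, 89, 92, 98, 101, 98, 97, 98, 91, 98, 101, 103, 101, 97, 98, 103, 110, 107, 114, 117, 123, 118, 122, 124, 121, 121, 123, 121, 117, 122, 158, 160, 162, 164, 163, 164, 161, 154, 136, 117, 121]
170 [245, 244, 245, 246, 189, 146, 145, 146, 147, 145, 142, 143, 147, 145, 143, 136, 125, 125, 119, 110, 110, 121, 102, 93, 81, 59, 45, 37, 31, 38, 28, 37, 45, 32, 38, 41, 41, 42, 43, 43, 46, 44, 42, 44, 39, 45, 41, 39, 40, 39, 46, 48, 55, 75, 90, 95, 101, 100, 113, 112, 107, 119, 144, 163, 166, 166, 163, 159, 166, 166, 157, 122, 112, 112, 113, 113]
(0.4006, -0.2219, 0.247, -10) -> [-0.004, -0.0, 0.235] [0.0, -0.001, 0.003]
28.75 [ 0.4009 -0.2206  0.3176] j7 0.34 grip 0.543 25.0 F [ 0.2  0.6 -1. ]
```

```bash
python3 - <<'E'
from h import *
im=grab("wrist"); p=im["pixels"]; hsv=cv2.cvtColor(p,cv2.COLOR_RGB2HSV).astype(int); v=cv2.cvtColor(p,cv2.COLOR_RGB2GRAY).astype(int)
for r in range(162,236,6):
    print(r,[int(x) for x in hsv[r,282:370:3,2]])
s=np.array(ctrl.get_state()["position"])
t=np.linspace(0,2*np.pi,9)[:8]; print(proj(im,s+np.c_[.029*np.cos(t),.029*np.sin(t),0*t-.1145]).round(0).tolist()); print(proj(im,s+np.c_[.029*np.cos(t),.029*np.sin(t),0*t-.105]).round(0).tolist())
E
```

```text
162 [246, 247, 153, 147, 153, 153, 154, 153, 143, 119, 110, 92, 91, 86, 95, 105, 85, 80, 99, 108, 103, 114, 112, 112, 153, 154, 122, 113, 113, 114]
168 [244, 245, 243, 247, 156, 154, 151, 127, 126, 97, 96, 100, 111, 97, 90, 83, 97, 81, 91, 80, 86, 93, 110, 128, 156, 156, 114, 118, 114, 116]
174 [245, 245, 246, 246, 154, 162, 161, 152, 141, 71, 44, 40, 47, 37, 44, 43, 48, 51, 45, 44, 43, 104, 121, 142, 146, 76, 35, 42, 40, 35]
180 [245, 244, 245, 245, 146, 152, 150, 60, 42, 36, 34, 44, 40, 42, 45, 42, 43, 39, 35, 34, 44, 43, 43, 144, 146, 112, 31, 71, 67, 75]
186 [244, 244, 244, 244, 248, 153, 70, 31, 37, 29, 36, 34, 34, 36, 39, 35, 39, 42, 38, 41, 47, 44, 40, 39, 151, 148, 100, 72, 76, 74]
192 [240, 245, 245, 245, 245, 120, 33, 36, 32, 43, 38, 36, 33, 40, 42, 37, 44, 43, 43, 47, 43, 42, 41, 31, 78, 158, 159, 161, 161, 162]
198 [245, 244, 243, 241, 243, 103, 38, 38, 44, 34, 43, 40, 42, 36, 45, 42, 38, 42, 37, 44, 41, 41, 44, 36, 46, 154, 154, 157, 153, 155]
204 [243, 243, 242, 240, 246, 55, 44, 41, 39, 33, 39, 34, 35, 31, 35, 40, 36, 25, 39, 30, 33, 34, 40, 32, 41, 160, 160, 161, 152,
[... 230 characters left out ...]
, 57, 45, 37, 35, 183, 173, 161, 160, 163, 163]
222 [241, 241, 243, 239, 135, 56, 50, 46, 42, 44, 46, 46, 43, 47, 40, 39, 37, 37, 40, 44, 36, 35, 50, 48, 73, 246, 243, 244, 244, 245]
228 [232, 240, 243, 106, 52, 50, 46, 50, 50, 54, 46, 49, 48, 50, 48, 51, 49, 47, 48, 50, 41, 48, 42, 41, 33, 68, 228, 229, 228, 228]
234 [50, 71, 177, 54, 56, 53, 54, 53, 56, 56, 56, 51, 53, 53, 56, 54, 52, 55, 50, 48, 44, 40, 43, 44, 37, 28, 197, 21, 12, 26]
[[353.0, 190.0], [341.0, 171.0], [320.0, 167.0], [301.0, 178.0], [297.0, 199.0], [308.0, 216.0], [329.0, 220.0], [347.0, 210.0]]
[[353.0, 192.0], [342.0, 173.0], [319.0, 168.0], [300.0, 180.0], [296.0, 202.0], [308.0, 219.0], [329.0, 224.0], [348.0, 213.0]]
```

Emit:
{"api": "jog_arm", "payload": {"moves": [0.006,0.002,0.04,0,0,0,-1,0.006,0.002,0.09,0,0,0,-1,0.006,0.002,0.14,0,0,0,-1,0.006,0.002,0.18,0,0,0,-1,0.006,0.002,0.2,0,0,0,-1,0.006,0.002,0.215,0,0,0,-1,0.006,0.002,0.22,0,0,0,-1,0.006,0.002,0.22,0,0,0,-1]}}

```text
time: 29.8
position: [0.4009, -0.2208, 0.2519]
tool_rot: [2.406, 2.019, 0.0]
ft_force: [0.3, 0.7, -2.8]
grip_width: 0.543
grip_force: 25.0
```

```bash
python3 - <<'E'
from h import *
im=grab("wrist"); p=im["pixels"]; save(im,"pics/w14.png"); hsv=cv2.cvtColor(p,cv2.COLOR_RGB2HSV).astype(int)
go((.4015,-.2205,.2471,-10)); s=np.array(ctrl.get_state()["position"])
c=np.array([.4522,-.226,0]); H=R.from_euler("z",-6.2,degrees=True).apply(np.c_[POST,np.zeros(4)]); q=c+H; q[:,2]=.138
uv=proj(im,q); print("pins pred",uv.round(1).tolist())
for u,v in uv:
    u,v=int(u),int(v)
    if 14<v<270 and 14<u<626:
        w=hsv[v-14:v+15,u-14:u+15]; m=(w[:,:,1]<75).astype(np.uint8); _,l,st,cc=cv2.connectedComponentsWithStats(m); print((u,v),[(a.tolist(),(k+[u-14,v-14]).round(1).tolist()) for a,k in zip(st[1:],cc[1:]) if a[4]>12])
t=np.linspace(0,2*np.pi,9)[:8]; print("foot",proj(im,s+np.c_[.029*np.cos(t),.029*np.sin(t),0*t-.1145]).round(0).tolist())
c2=np.array([.4015,-.2205,.132]); print("pad",proj(im,c2+np.c_[.031*np.cos(t),.031*np.sin(t),0*t]).round(0).tolist())
u0=int(proj(im,[s])[0][0])
for r in range(150,216,4): print(r,[int(x) for x in hsv[r,286:370:3,2]])
E
```

```text
(0.4015, -0.2205, 0.2471, -10) -> [0.001, 0.002, 0.016] [0.001, 0.0, -0.0]
29.85 [ 0.4009 -0.2208  0.252 ] j7 0.33 grip 0.546 25.0 F [ 0.5  0.4 -2.2]
pins pred [[293.2, 137.8], [455.3, 127.5], [303.6, 246.3], [447.6, 237.5]]
(293, 137) [([0, 0, 15, 29, 117], [281.8, 135.0]), ([10, 8, 12, 13, 122], [294.5, 137.0])]
(455, 127) [([0, 0, 29, 29, 217], [462.8, 124.5]), ([5, 9, 15, 12, 125], [451.9, 127.8])]
(303, 246) []
(447, 237) [([0, 0, 29, 29, 309], [451.8, 242.2]), ([6, 7, 13, 14, 99], [445.3, 236.1])]
foot [[353.0, 189.0], [341.0, 171.0], [320.0, 166.0], [301.0, 178.0], [297.0, 199.0], [309.0, 216.0], [329.0, 220.0], [347.0, 209.0]]
pad [[355.0, 187.0], [343.0, 168.0], [320.0, 163.0], [300.0, 175.0], [296.0, 197.0], [308.0, 215.0], [330.0, 219.0], [349.0, 208.0]]
150 [111, 111, 115, 115, 114, 112, 111, 116, 111, 111, 111, 108, 111, 119, 113, 118, 117, 119, 117, 118, 113, 114, 112, 113, 108, 112, 110, 113]
154 [112, 112, 111, 110, 112, 112, 110, 109, 108, 108, 105, 108, 108, 112, 106, 107, 109, 106, 108, 107, 104, 107, 110, 105, 110, 114, 112, 109]
158 [110, 110, 112, 113, 116, 109,
[... 1218 characters left out ...]
 42, 46, 45, 45, 38, 45, 39, 41, 40, 41, 47, 38, 39, 85, 138, 140, 87, 27]
198 [245, 168, 148, 149, 36, 40, 37, 40, 38, 38, 41, 40, 42, 38, 43, 42, 40, 43, 39, 44, 38, 39, 38, 92, 145, 146, 149, 37]
202 [244, 186, 149, 151, 36, 37, 44, 39, 36, 32, 35, 39, 35, 36, 40, 38, 41, 37, 38, 37, 38, 38, 30, 85, 147, 148, 152, 147]
206 [241, 214, 146, 150, 42, 39, 35, 38, 32, 30, 35, 36, 35, 34, 31, 31, 37, 37, 38, 41, 40, 30, 33, 72, 155, 156, 155, 156]
210 [240, 244, 153, 155, 42, 35, 31, 41, 39, 45, 41, 44, 42, 38, 43, 38, 40, 34, 40, 33, 34, 38, 40, 123, 155, 156, 160, 158]
214 [235, 244, 159, 159, 56, 37, 37, 49, 48, 57, 54, 48, 41, 41, 50, 54, 48, 52, 48, 42, 43, 39, 36, 144, 145, 148, 146, 146]
```

Emit:
{"api": "jog_arm", "payload": {"moves": [0.007,-0.002,0,0,0,0,-1,0.007,-0.002,0.003,0,0,0,-1,0.007,-0.002,0.006,0,0,0,-1,0.007,-0.002,0.009,0,0,0,-1,0.007,-0.002,0.012,0,0,0,-1,0.007,-0.002,0.015,0,0,0,-1,0.007,-0.002,0.015,0,0,0,-1,0.007,-0.002,0.015,0,0,0,-1]}}

```text
time: 30.85
position: [0.4006, -0.2185, 0.2475]
tool_rot: [2.406, 2.019, -0.0]
ft_force: [-0.2, -0.0, 1.9]
grip_width: 0.54
grip_force: 25.0
```

```bash
python3 - <<'E'
from h import *
go((.4010,-.2187,.2471,-10)); print(ctrl.get_state()["torque"])
E
```

```text
(0.401, -0.2187, 0.2471, -10) -> [-0.0, 0.001, 0.001] [0.0, 0.0, -0.0]
30.85 [ 0.4006 -0.2185  0.2475] j7 0.33 grip 0.54 25.0 F [-0.2 -0.   1.9]
[0.17210829 0.18938644 0.01421452]
```

Emit:
{"api": "jog_arm", "payload": {"moves": [0,0,0,0,0,0,0.2,0,0,0,0,0,0,0.4,0,0,0,0,0,0,0.7,0,0,0,0,0,0,1,0,0,0,0,0,0,1,0,0,-0.1,0,0,0,1,0,0,-0.25,0,0,0,1,0,0,-0.4,0,0,0,1]}}

```text
time: 31.85
position: [0.4004, -0.2184, 0.3684]
tool_rot: [-2.407, -2.019, 0.0]
ft_force: [-0.5, 0.0, -0.1]
grip_width: 1.0
grip_force: 0.0
```

```bash
python3 - <<'E'
from h import *
go((.4010,-.2187,.45,-10))
im=grab("wrist"); p=im["pixels"]; save(im,"pics/w15.png"); hsv=cv2.cvtColor(p,cv2.COLOR_RGB2HSV).astype(int)
c=np.array([.4515,-.226,0]); H=R.from_euler("z",-6.2,degrees=True).apply(np.c_[POST,np.zeros(4)]); q=c+H; q[:,2]=.138
P=[];I=[]
for i,(u,v) in enumerate(proj(im,q)):
    u,v=int(u),int(v); w=hsv[v-10:v+11,u-10:u+11]; m=(w[:,:,1]<75).astype(np.uint8); _,l,st,cc=cv2.connectedComponentsWithStats(m); print((u,v),[(a.tolist(),(k+[u-10,v-10]).round(1).tolist()) for a,k in zip(st[1:],cc[1:]) if a[4]>12])
pd=R.from_euler("z",-6.2,degrees=True).apply([-.051,0,0])+[.4515,-.226,0]; t=np.linspace(0,2*np.pi,9)[:8]
print("pad",pd,proj(im,pd+np.c_[.031*np.cos(t),.031*np.sin(t),0*t+.132]).round(0).tolist(),"button",proj(im,[pd+[0,0,.291]]))
u,v=proj(im,[pd+[0,0,.291]])[0]; u,v=int(u),int(v); w=hsv[v-20:v+21,u-20:u+21]; m=((w[:,:,1]<60)&(w[:,:,2]>120)).astype(np.uint8); _,l,st,cc=cv2.connectedComponentsWithStats(m); print("btn",[(a.tolist(),(k+[u-20,v-20]).round(1).tolist()) for a,k in zip(st[1:],cc[1:]) if a[4]>8])
for r in range(150,206,4): print(r,[int(x) for x in hsv[r,286:370:3,2]])
E
```

```text
(0.401, -0.2187, 0.45, -10) -> [-0.001, 0.002, -0.272] [-0.0, 0.0, -0.0]
31.85 [ 0.4004 -0.2184  0.3684] j7 0.34 grip 1.0 0.0 F [-0.5  0.  -0.1]
(302, 130) [([0, 0, 9, 21, 70], [293.9, 128.2]), ([7, 7, 9, 9, 65], [303.2, 130.9])]
(417, 123) [([0, 0, 21, 21, 85], [421.1, 118.9]), ([6, 7, 9, 9, 56], [416.4, 123.8])]
(309, 211) [([0, 1, 21, 20, 111], [305.1, 216.3]), ([18, 0, 3, 11, 27], [318.2, 205.7])]
(414, 204) [([0, 0, 21, 21, 177], [416.5, 208.0])]
pad [ 0.4007983  -0.22049203  0.        ] [[346.0, 167.0], [338.0, 153.0], [321.0, 149.0], [307.0, 158.0], [304.0, 174.0], [313.0, 188.0], [329.0, 191.0], [342.0, 183.0]] button [[325.58757559 207.88055776]]
btn [([13, 14, 11, 11, 95], [323.0, 206.3]), ([0, 28, 41, 13, 347], [328.2, 222.8])]
150 [149, 150, 144, 139, 165, 165, 164, 162, 163, 121, 120, 116, 101, 108, 110, 108, 119, 117, 119, 120, 143, 160, 161, 162, 161, 164, 159, 161]
154 [149, 148, 143, 137, 155, 150, 151, 153, 110, 102, 47, 40, 50, 47, 45, 46, 35, 85, 125, 122, 172, 173, 170, 172, 168, 167, 168, 167]
158 [246, 233, 194, 151, 154, 159, 155, 150, 64, 40, 41, 44, 43, 44, 
[... 780 characters left out ...]
7, 44, 45, 31, 152, 154, 154, 159, 157, 160, 152, 159]
186 [241, 244, 245, 245, 246, 87, 46, 50, 55, 52, 62, 57, 55, 58, 51, 54, 50, 52, 47, 40, 65, 158, 156, 157, 157, 160, 149, 152]
190 [244, 245, 244, 242, 247, 47, 50, 54, 56, 62, 66, 59, 62, 59, 56, 63, 56, 53, 46, 49, 40, 147, 154, 156, 156, 156, 158, 158]
194 [244, 240, 244, 242, 215, 46, 55, 53, 59, 62, 65, 72, 57, 66, 67, 56, 58, 58, 52, 47, 41, 93, 157, 158, 158, 154, 153, 154]
198 [244, 245, 242, 244, 207, 48, 56, 58, 68, 69, 64, 54, 66, 58, 56, 65, 63, 61, 57, 48, 50, 90, 148, 154, 154, 154, 159, 154]
202 [240, 246, 244, 244, 229, 48, 55, 62, 69, 67, 68, 111, 138, 135, 94, 64, 62, 57, 63, 56, 43, 199, 160, 159, 157, 161, 161, 155]
```

```bash
python3 - <<'E'
from h import *
R6=R.from_euler("z",-6.2,degrees=True); c=np.array([.4518,-.2265,0]); pd=R6.apply([-.051,0,0])+c; tips=c+R6.apply(np.c_[POST,np.zeros(4)])+[0,0,.138]
for n in("scene","side"):
    im=grab(n); save(im,f"pics/{n}16.png"); g=cv2.cvtColor(im["pixels"],cv2.COLOR_RGB2HSV).astype(int)
    def find(pt,rad,cond):
        u,v=proj(im,[pt])[0]; a,b=int(round(u)),int(round(v)); w=g[b-rad:b+rad+1,a-rad:a+rad+1]; _,l,st,cc=cv2.connectedComponentsWithStats(cond(w).astype(np.uint8))
        return (u.round(1),v.round(1)),[((k+[a-rad,b-rad]).round(1).tolist(),int(s[4])) for s,k in zip(st[1:],cc[1:]) if s[4]>3]
    print(n,"btn",find(pd+[0,0,.291],8,lambda w:(w[:,:,1]<70)&(w[:,:,2]>110)))
    for h in(.133,.03,.01):  # mill width centre at several heights along the image row
        u,v=proj(im,[pd+[0,0,.132+h]])[0]; r=g[int(round(v)),int(u)-26:int(u)+27]; m=(r[:,2]<115)&(r[:,0]<25); x=np.nonzero(m)[0]+int(u)-26; print(h,u.round(1),v.round(1),x.tolist())
    for t in tips: print(find(t,6,lambda w:(w[:,:,1]<60)))
E
```

```text
scene btn ((np.float64(400.6), np.float64(119.3)), [([400.6, 118.0], 187)])
0.133 399.1 129.6 [380, 382, 383, 384, 385, 386, 387, 388, 389, 390, 391, 392, 393, 394, 395, 396, 397, 398, 399, 400, 401, 402, 403, 404, 405, 406, 407, 408]
0.03 393.3 166.8 [379, 380, 381, 382, 383, 384, 385, 386, 387, 388, 389, 390, 391, 392, 393, 394, 395, 396, 397, 398, 399, 400, 401, 402, 403, 413]
0.01 392.3 173.3 [380, 381, 382, 383, 384, 385, 386, 387, 388, 389, 390, 391, 392, 393, 394, 395, 396, 397, 398, 399, 400, 401, 402, 403]
((np.float64(377.4), np.float64(188.0)), [([377.2, 189.8], 9)])
((np.float64(345.8), np.float64(152.4)), [([342.2, 148.8], 29), ([345.8, 154.0], 8)])
((np.float64(418.3), np.float64(174.5)), [([420.8, 172.7], 64)])
((np.float64(383.8), np.float64(141.6)), [([382.0, 139.0], 62)])
side btn ((np.float64(311.1), np.float64(132.6)), [([310.9, 130.7], 208)])
0.133 311.2 143.7 [302, 303, 304, 305, 306, 307, 308, 309, 310, 311, 312, 313, 314, 315, 316, 317, 318, 319, 320, 321, 322]
0.03 311.8 185.4 [303, 304, 305, 306, 307, 308, 309, 310, 311, 312, 313, 314, 315, 316, 317, 318, 319, 320, 321, 322, 323, 329, 330, 331, 332, 333, 334, 335]
0.01 311.9 193.0 [289, 302, 303, 304, 305, 306, 307, 308, 309, 310, 311, 312, 313, 314, 315, 316, 317, 318, 319, 320, 321, 322, 323, 324, 328, 329, 330, 331, 332, 333, 334, 335]
((np.float64(292.1), np.float64(188.5)), [([291.2, 186.6], 90)])
((np.float64(345.4), np.float64(178.2)), [([345.4, 176.1], 71)])
((np.float64(312.6), np.float64(205.6)), [([313.9, 206.4], 16)])
((np.float64(369.7), np.float64(193.1)), [([371.2, 193.2], 16)])
```

```bash
python3 -c "
from bench import ctrl
print(ctrl.close_job())"
```

```text
the job is handed in; nothing more can be done
None
```

I handed the job in at about 32 s with everything in place in the order asked: timer and jar in their seats, shelf down on the post shoulders, mill upright on the cork pad to within about 2 mm by measurement (picture limit used up, so no final look), and mug and salt shaker not handled.

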